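# Load and zero the gauge readout rack

## Robot

A 7-joint arm with a two-finger parallel gripper is mounted at the origin on the work surface. World frame = base frame: x ahead of the robot, y to its left, z up, the work surface at z = 0. Lengths are in mm, angles in rad, forces in N, time in s.
With the tool pointing down it reaches from about 350 to 775 mm from the base axis. Payload 3.1 kg.
Tool frame: the origin (TCP) lies at the very end of the fingers, on their centre line; the grasp point (between the pads) lies ctrl.tcp_to_grasp behind it (ctrl.tcp_to_grasp is the distance from the TCP to the grasp point, in mm); y points along the fingers, z is the direction in which the jaws open and shut, and the axes are right-handed (so a half turn about y gives the same grasp; the last joint's range is limited). The gripper opens to 85 mm and grips with 20 to 120 N. Pads are 22 mm wide; open, the fingers measure 114 mm over their backs; the gripper's body (76 mm by 85 mm) begins 54 mm behind the grasp point. The pads swing forward as they close: fully open they stand 13 mm farther back than shut.
Start: joints at [-1.156, 0.311, 0.014, 1.512, -0.004, 1.319, -0.027], TCP at [242.57, 493.637, 231.304] pointing down, gripper open.
Joint ranges: [-2.7, 2.7], [-0.3, 1.91], [-1.27, 1.3], [0.12, 2.57], [-1.44, 4.58], [0.2, 2.03], [-3.05, 3.05]. Speed limits (rad/s): [2.79, 2.79, 3.14, 3.14, 3.14, 3.14, 3.14].

## Interface

Orientations are given as a 3x3 rotation matrix whose columns are the frame's x, y, z axes.
In Python, from station import sensors, imaging, ctrl gives the robot as it stands.
- The arm moves only by the tool arm_command, never from a script. Its argument "targets" is a list that holds one entry, the list of rows, each a list of 7 numbers: the opening, from 0 (shut) to 1 (fully open), then the shift along the tool's x, y, z in m, then the turn, a rotation vector about the tool's x, y, z in rad. In form: [[[grip, dx, dy, dz, ax, ay, az], ...]]. A call has 1 to 8 rows; each row shifts and turns the pose as measured when the row begins, along the tool's axes as they then stand; what a row does not reach is not made up. A row lasts 1/8 s, in which the tool goes at most 62.5 mm and 10.7 degrees, less where a joint would pass 70% of its speed; a pose out of reach is approached as far as the arm can. A call is refused whole if a number of a shift passes 0.0625 or a number of a turn 0.188, either way. A call with a gripper value outside its range is refused whole. The fingers move at their own pace and stop on an object; "grip_force" is the grip in N (left out, the last holds). Time passes only in rows, so rows that do not move let the fingers close. It gives the time, the measured TCP pose, the force and the opening at its end, in the units of the state.
- sensors.state(): the state, without advancing time (a new reading comes with each control period).
- imaging.grab_frame(name): name is "side" or "top" or "wrist"; returns the picture (480x640x3 uint8, blue, green, red); there is no depth.
- imaging.camera_params(name): a dict with "fovy" (degrees; the focal length in pixels is half the picture's height over the tangent of half this angle, whatever the lens; pixels are square), "cx", "cy" (the principal point, pixels), "xyz" and "attitude" of the camera in the world; the wrist camera has in their place "hand_eye" (4x4, takes a point from camera to tool coordinates, whose origin is the TCP and whose axes are the tool frame's). Camera axes: x right, y up, looking along -z (the intrinsics and any distortion apply to the point x, -y, -z); pixel columns grow to the right and rows downward; lengths in mm; the calibration is good to about 2 mm. A picture is of the moment at which its call begins: read the wrist's pose just before it. camera_params takes no time and is no camera call.
- ctrl.finish_job(): hands the job in, once; it reports no verdict.
The state is a dict: "time": time; "joint_positions": joint angles; "qvel": joint speeds; "tau": joint torques, N m; "position": TCP position; "ee_rot": TCP orientation; "ft_force": force on the tool from outside, world axes, zero at the start; "moment": the same for the moment, N m; "finger_gap": finger opening in mm.
Only numpy, scipy, OpenCV 4.12 (cv2) and the standard library are available. Lean on these libraries where they do the work, as an engineer would, in place of code of your own. Each camera call takes 0.05 s, during which the arm holds its last target.

## Task

Plug each grey amplifier module on the bench fully home into the bay of its own width in the gauge-readout rack (there may be three or four of them; the bays widen from left to right as seen from the robot). When all are in, push the lock slide at the left end of the rack all the way along its track, away from the robot. Then take the stylus from its stand and gently press the small recessed zero button in the top of each module fully in and let it spring back, going from the narrowest module to the widest. Then stand the stylus back in its stand, point down, leaving the modules home, the lock closed and the other things on the bench where they are.

Things in the scene. Friction and masses are not known exactly. Their poses are not given: they have to be found in the camera images.
- rack: Fixed blue and grey gauge-readout rack: a grey socket block 64 (x) x 226 (y) x 26 mm high with four rectangular bays in its top, in one row along its y, and a blue display housing 50 mm high behind it (from 82 to 142 mm along +x). Origin under the centre of the socket block; -x faces the robot side, +y is left seen from the robot.
- bay1 (a point): Centre of the mouth of the narrowest bay, on the socket block's top face (26 mm above the bench); hole 31 (x) x 23 mm (y), 16 mm deep, bevelled rim, takes module mod1. The bays get wider from bay1 at the left (+y) to bay4.
- bay2 (a point): Centre of the mouth of the second narrowest bay, on the socket block's top face (26 mm above the bench); hole 31 (x) x 31 mm (y), 16 mm deep, bevelled rim, takes module mod2. The bays get wider from bay1 at the left (+y) to bay4.
- bay3 (a point): Centre of the mouth of the second widest bay, on the socket block's top face (26 mm above the bench); hole 31 (x) x 39 mm (y), 16 mm deep, bevelled rim, takes module mod3. The bays get wider from bay1 at the left (+y) to bay4.
- bay4 (a point): Centre of the mouth of the widest bay, on the socket block's top face (26 mm above the bench); hole 31 (x) x 47 mm (y), 16 mm deep, bevelled rim, takes module mod4. The bays get wider from bay1 at the left (+y) to bay4.
- mod1: Grey plug-in module, narrowest of four; may be absent. Upright, 58 mm high: black plug 28 (x) x 20 mm (y), 14 high; above it the body 34 (x) x 26 mm (y), whose shoulder rests on the rack when home. Origin: centre of the underside, z up; a half turn makes no difference. Top centre: square well 13 mm wide with the zero button (10 mm across), its top 54 mm above the origin.
- zero1 (a joint): Recessed spring zero button of mod1: 0 out, 0.004 m fully in; about 3 N presses it home; it springs back.
- mod2: Grey plug-in module, second narrowest of four; may be absent. Upright, 58 mm high: black plug 28 (x) x 28 mm (y), 14 high; above it the body 34 (x) x 34 mm (y), whose shoulder rests on the rack when home. Origin: centre of the underside, z up; a half turn makes no difference. Top centre: square well 13 mm wide with the zero button (10 mm across), its top 54 mm above the origin.
- zero2 (a joint): Recessed spring zero button of mod2: 0 out, 0.004 m fully in; about 3 N presses it home; it springs back.
- mod3: Grey plug-in module, second widest of four; may be absent. Upright, 58 mm high: black plug 28 (x) x 36 mm (y), 14 high; above it the body 34 (x) x 42 mm (y), whose shoulder rests on the rack when home. Origin: centre of the underside, z up; a half turn makes no difference. Top centre: square well 13 mm wide with the zero button (10 mm across), its top 54 mm above the origin.
- zero3 (a joint): Recessed spring zero button of mod3: 0 out, 0.004 m fully in; about 3 N presses it home; it springs back.
- mod4: Grey plug-in module, widest of four; may be absent. Upright, 58 mm high: black plug 28 (x) x 44 mm (y), 14 high; above it the body 34 (x) x 50 mm (y), whose shoulder rests on the rack when home. Origin: centre of the underside, z up; a half turn makes no difference. Top centre: square well 13 mm wide with the zero button (10 mm across), its top 54 mm above the origin.
- zero4 (a joint): Recessed spring zero button of mod4: 0 out, 0.004 m fully in; about 3 N presses it home; it springs back.
- lock (a joint): Lock slide in a straight track beside the left (+y) end of the socket block, 160 mm from its centre: 0 open (near the robot), 0.060 m locked, at the far end of the track; moves along the rack's +x, about 2 N, stays where left.
- lock_grip (a point): Grip point of the lock slide's upright black knob, 10 mm below its top: knob 22 (along the track) x 14 mm (across), 40 mm high, top 59 mm above the bench.
- stylus: Steel stylus, 140 mm long, standing upright, point down, in its stand; origin at the point, z up along the stylus. Point 5 to 6 mm across for the lowest 14 mm, shank 9 mm across up to 72 mm, round dark handle 14 mm across from 72 to 140 mm. 60 g.
- stylus_tip (a point): The stylus's point (same as its origin).
- stand: Heavy loose aluminium stand block of the stylus, 60 x 60 x 50 mm high; origin under its centre; 0.9 kg. It may stand at either end of the rack.
- stand_hole (a point): Centre of the mouth of the stand's square hole (13 mm wide, 42 mm deep, bevelled rim), on its top face 50 mm above the bench; the stylus's point rests on the hole's floor.
- spray_can: Bystander: closed aerosol can, 56 mm across, 150 mm high; origin under its centre. Leave it where it is.
- ring_gauge: Bystander: steel ring gauge lying flat, 26 mm across, 14 mm high. Leave it where it is.
- gauge_disc: Bystander: steel gauge disc, 24 mm across, 22 mm high. Leave it where it is.
- vblock: Bystander: steel V-block, 45 x 20 x 31 mm high. Leave it where it is.
Not all that is in view belongs to the job. Leave any blue or purple look-alike of the mod3 alone.

How it is judged (in metres and radians):
On the way, in this order (a step that is already met when the one before it is completed fails the run):
1. every module present is plugged fully home in the bay of its width (horizontal distance between mod1 and bay1 below 0.004 m and z of mod1 in the frame of bay1 below -0.0115 m and angle between each of mod1, mod2, mod3, mod4's own z axis and vertical below 0.06 rad and angle between the x axis of each of mod1, mod2, mod3, mod4 and the x axis of rack, either way round below 0.12 rad and horizontal distance between mod2 and bay2 below 0.004 m and z of mod2 in the frame of bay2 below -0.0115 m and horizontal distance between mod3 and bay3 below 0.004 m and z of mod3 in the frame of bay3 below -0.0115 m and horizontal distance between mod4 and bay4 below 0.004 m and z of mod4 in the frame of bay4 below -0.0115 m), for 0.2 s.
2. the lock slide is pushed to the far end of its track, modules still home (all of step 1 and value of joint lock above 0.055 m), for 0.2 s.
3. the zero button of mod1 (narrowest) is pressed fully in with the stylus while the module is plugged in (skipped if absent) (value of joint zero1 above 0.003 m and contact force between stylus and mod1 above 0.5 N and horizontal distance between mod1 and bay1 below 0.004 m and z of mod1 in the frame of bay1 below -0.0115 m and angle between mod1's own z axis and vertical below 0.06 rad and angle between the x axis of mod1 and the x axis of rack, either way round below 0.12 rad), for 0.1 s.
4. the zero button of mod2 (second narrowest) is pressed fully in with the stylus while the module is plugged in (skipped if absent) (value of joint zero2 above 0.003 m and contact force between stylus and mod2 above 0.5 N and horizontal distance between mod2 and bay2 below 0.004 m and z of mod2 in the frame of bay2 below -0.0115 m and angle between mod2's own z axis and vertical below 0.06 rad and angle between the x axis of mod2 and the x axis of rack, either way round below 0.12 rad), for 0.1 s.
5. the zero button of mod3 (second widest) is pressed fully in with the stylus while the module is plugged in (skipped if absent) (value of joint zero3 above 0.003 m and contact force between stylus and mod3 above 0.5 N and horizontal distance between mod3 and bay3 below 0.004 m and z of mod3 in the frame of bay3 below -0.0115 m and angle between mod3's own z axis and vertical below 0.06 rad and angle between the x axis of mod3 and the x axis of rack, either way round below 0.12 rad), for 0.1 s.
6. the zero button of mod4 (widest) is pressed fully in with the stylus while the module is plugged in (skipped if absent) (value of joint zero4 above 0.003 m and contact force between stylus and mod4 above 0.5 N and horizontal distance between mod4 and bay4 below 0.004 m and z of mod4 in the frame of bay4 below -0.0115 m and angle between mod4's own z axis and vertical below 0.06 rad and angle between the x axis of mod4 and the x axis of rack, either way round below 0.12 rad), for 0.1 s.
At the end, for the whole second after the job is handed in: Each module present is home in the bay of its width (within 4 mm, at least 11.5 mm deep, tilt under 0.06, yaw within 0.12 rad), button out; lock over 54 mm; the stylus rests in its upright stand, point within 8 mm of the hole axis and 35 mm deep, tilt under 0.2 rad (all of step 1 and value of joint each of zero1, zero2, zero3, zero4 below 0.0015 m and linear speed of each of mod1, mod2, mod3, mod4, stylus below 0.03 m/s and value of joint lock above 0.054 m and angle between stand's own z axis and vertical below 0.1 rad and horizontal distance between stylus_tip and stand_hole below 0.008 m and z of stylus_tip in the frame of stand_hole below -0.035 m and angle between stylus's own z axis and vertical below 0.2 rad); the robot touches nothing.
It fails at once if a bystander is shoved aside (more than 50 mm) or knocked over (distance of any of spray_can, ring_gauge, gauge_disc, vblock from where it was at the start of the episode above 0.05 m or angle between any of spray_can, ring_gauge, gauge_disc, vblock's own z axis and vertical above 0.6 rad).
It fails at once if a module is jabbed with the stylus (more than 30 N) (contact force between stylus and mod1 above 30 N or contact force between stylus and mod2 above 30 N or contact force between stylus and mod3 above 30 N or contact force between stylus and mod4 above 30 N).
Of mod1, mod2, mod3, mod4 only 3 to 4 are there at a start; the rules pass over those that are not, and their reading is None.
At some moment in a run one of stand may be knocked a few centimetres aside while the robot is not near it.
It also fails if it takes over 208 s, if anything falls off the work surface, if the arm or the gripper's body presses on something with over 40 N, if the wrist force passes 120 N, or if a joint passes its speed limit or range.

## Working session

There is one attempt and no reset: what is moved stays moved. The work goes in short steps, Python scripts to look and compute and a tool call to move; the robot and the scene stay as the last step left them, time stands still between calls to the robot, and variables do not carry over. Pictures are saved under pics/ and viewed, and the job is handed in when it is done.

Besides the shell and the picture viewer there is one more tool, called after "Request:" in YAML: its name, and indented under it one key for each argument. arm_command: Moves the arm, as the interface text tells. Its arguments: {"type":"object","properties":{"targets":{"type":"array"},"grip_force":{"type":"number"}},"required":["targets"]}

```bash
ls; mkdir -p pics
python3 - <<'E'
from station import sensors, imaging, ctrl
import cv2
s=sensors.state();print(s);print(ctrl.tcp_to_grasp)
for n in ("side","top","wrist"):
    print(n,imaging.camera_params(n))
    cv2.imwrite(f"pics/{n}0.png",imaging.grab_frame(n))
E
```

```text
pics
{'time': 0.0, 'joint_positions': array([-1.15570689,  0.31173893,  0.01402897,  1.51309595, -0.00440294,
        1.3191754 , -0.02718951]), 'qvel': array([-2.48226908e-03,  1.35980269e-03, -1.09287573e-03, -1.03553997e-03,
       -2.11600942e-05,  3.03681582e-03,  1.53388552e-03]), 'tau': array([ 6.34677394e-05, -3.79912198e+01,  1.46085452e-01, -2.30594087e+01,
        1.22021660e-02,  1.33828836e-02,  2.70239400e-05]), 'position': array([242.26828882, 492.94376339, 230.19817222]), 'ee_rot': array([[ 8.97495815e-01, -9.56517776e-04,  4.41021935e-01],
       [-4.41022959e-01, -2.18680182e-03,  8.97493157e-01],
       [ 1.05959410e-04, -9.99997151e-01, -2.38449178e-03]]), 'ft_force': array([-0.20284845, -0.38321364, -0.57140362]), 'moment': array([ 0.00280328, -0.02171106,  0.02860618]), 'finger_gap': 85.36480403942001}
18.700000000000003
side {'fovy': 49.414396372488355, 'cx': 323.02773414916953, 'cy': 242.0214650791128, 'xyz': array([ 298.61972457, -512.92801065,  760.99761912]), 'attitude': array([[ 0.91657191,  0.31233301, -0.24968784],
       [-0.39973174,  0.6992624 , -0.59266063],
       [-0.01051016,  0.64302425,  0.7657737 ]])}
top {'fovy': 47.26355807689102, 'cx': 324.1825454116523, 'cy': 230.25433677803446, 'xyz': array([ 288.91155002,  -15.77288712, 1152.15215518]), 'attitude': array([[ 7.92595771e-02,  9.73161541e-01, -2.16042901e-01],
       [-9.96853919e-01,  7.74688918e-02, -1.67581253e-02],
       [ 4.28241075e-04,  2.16691454e-01,  9.76240047e-01]])}
wrist {'fovy': 66.20895821968848, 'cx': 319.3183795925332, 'cy': 247.20275588706838, 'hand_eye': array([[-3.10973704e-04, -9.54165404e-01, -2.99279609e-01,
        -7.68034929e+01],
       [ 1.24945629e-03,  2.99279019e-01, -9.54164822e-01,
        -1.43062810e+02],
       [ 9.99999171e-01, -6.70656960e-04,  1.09912006e-03,
         2.10977966e-03],
       [ 0.00000000e+00,  0.00000000e+00,  0.00000000e+00,
         1.00000000e+00]])}
```

View pics/top0.png

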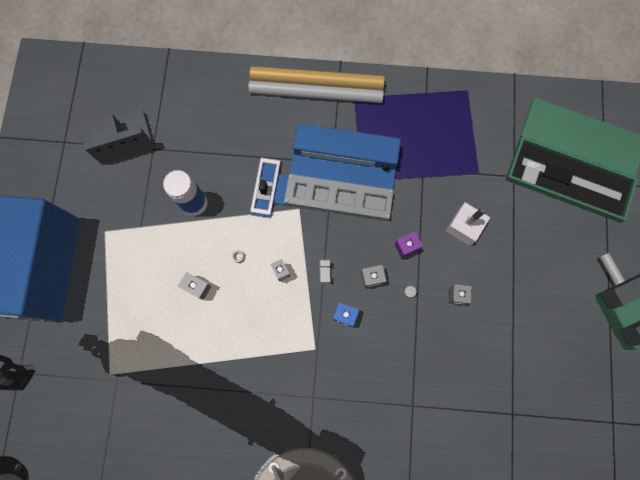

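View pics/side0.png

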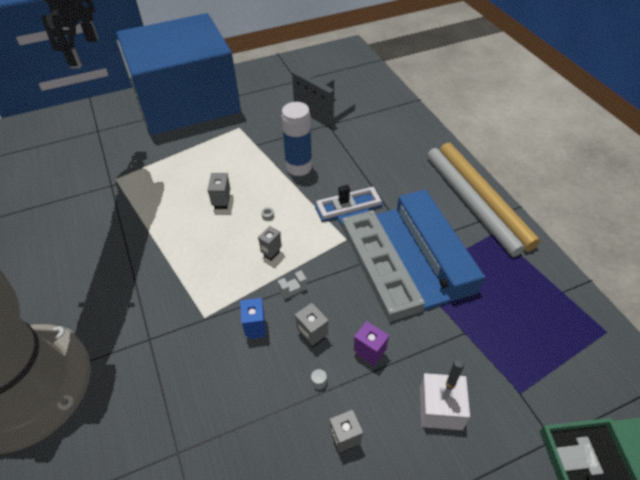

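View pics/wrist0.png

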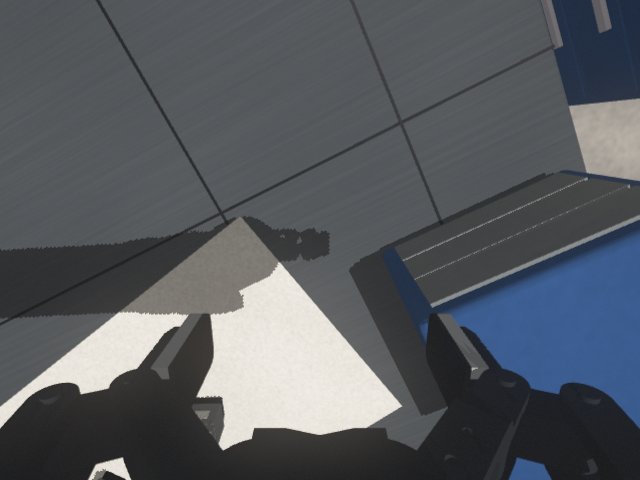

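Top view: there are four grey modules at (194,285), (281,270), (374,276) and (462,294). The look-alikes are blue (346,315) and purple (409,244). The rack is near (340,190), the lock knob at (264,187), and the stylus and stand at (470,222). I'll crop closer.

```bash
cat > h.py <<'E'
import numpy as np, cv2
from station import sensors, imaging, ctrl
def f_of(p): return 240/np.tan(np.radians(p["fovy"])/2)
def campose(name,st=None):
    p=imaging.camera_params(name)
    if name=="wrist":
        st=st or sensors.state()
        T=np.eye(4);T[:3,:3]=st["ee_rot"];T[:3,3]=st["position"]
        M=T@p["hand_eye"];return p,M[:3,:3],M[:3,3]
    return p,np.array(p["attitude"]),np.array(p["xyz"])
def proj(name,X,st=None):
    p,R,t=campose(name,st);f=f_of(p)
    c=(np.atleast_2d(X)-t)@R
    return np.c_[p["cx"]+f*c[:,0]/-c[:,2],p["cy"]-f*c[:,1]/-c[:,2]]
def ray(name,uv,st=None):
    p,R,t=campose(name,st);f=f_of(p);uv=np.atleast_2d(np.asarray(uv,float))
    d=np.c_[(uv[:,0]-p["cx"])/f,-(uv[:,1]-p["cy"])/f,-np.ones(len(uv))]@R.T
    return t,d
def onz(name,uv,z,st=None):
    t,d=ray(name,uv,st);s=(z-t[2])/d[:,2]
    return t+d*s[:,None]
E
python3 - <<'E'
import cv2
im=cv2.imread("pics/top0.png")
cv2.imwrite("pics/tc1.png",cv2.resize(im[120:340,160:360],None,fx=3,fy=2.7*3/2.7,interpolation=cv2.INTER_CUBIC)[:600])
cv2.imwrite("pics/tc2.png",cv2.resize(im[120:320,300:500],None,fx=3,fy=3,interpolation=cv2.INTER_CUBIC))
E
```

```text
(no output)
```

View pics/tc1.png

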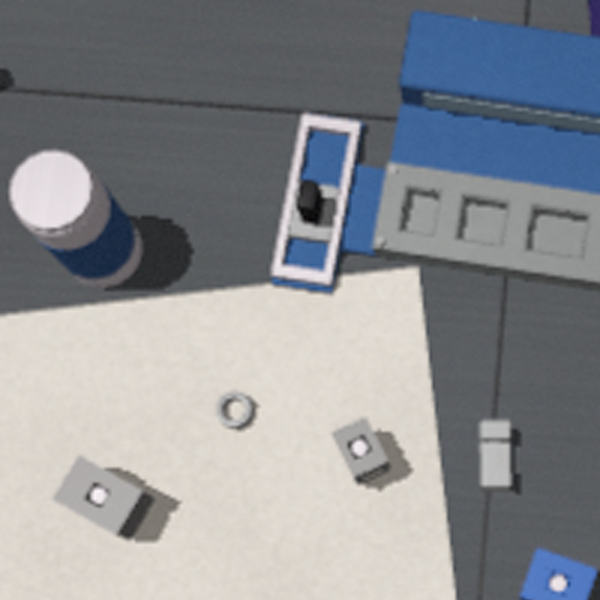

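View pics/tc2.png

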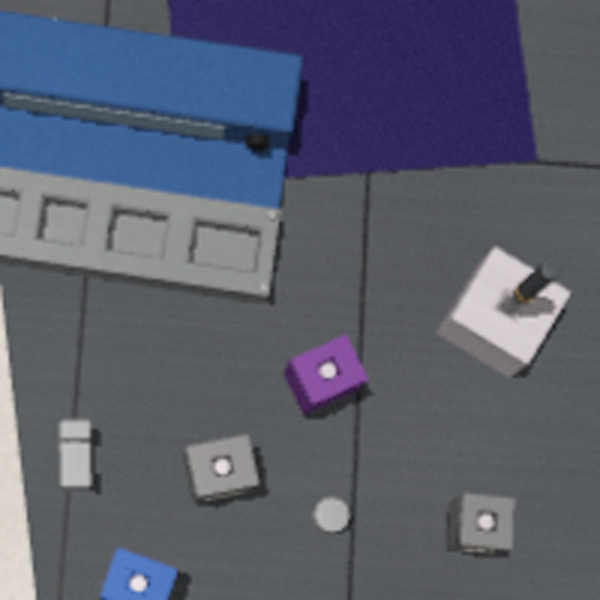

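Run:
```python
from h import *
c=onz("top",[(290,174.3),(285.3,202.7),(390,219),(393.3,189.3)],26);print(c.round(1))
print(np.linalg.norm(np.diff(c[[0,1,2,3,0]],axis=0),axis=1), c.mean(0))
im=cv2.imread("pics/top0.png")
for n,uv in dict(m4=(192.8,285.2),m1=(279.8,269.4),m3=(374,275.5),m2=(462,294),blue=(346,314.5),purple=(409,243.5)).items():
    # refine: bright centroid
    x,y=map(int,uv);w=im[y-6:y+7,x-6:x+7].min(2).astype(float);w=np.clip(w-190,0,None);
    yy,xx=np.mgrid[y-6:y+7,x-6:x+7];
    u=((xx*w).sum()/w.sum(),(yy*w).sum()/w.sum());P=onz("top",u,54)[0]
    print(n,np.round(u,1),P.round(1),np.hypot(*P[:2]).round(),'side pred',proj("side",P).round(1))
print('knobtop',onz("top",(262.5,181.5),59).round(1)); print('stand top',onz("top",[(465.5,202.3),(490,217.5),(471.5,237.5),(449.5,223.5)],50).round(1))
```

```text
[[ 655.2   86.7   26. ]
 [ 591.4   90.7   26. ]
 [ 573.4 -133.1   26. ]
 [ 639.3 -136.7   26. ]]
[ 63.96038579 224.60030375  65.94638433 223.90406924] [614.84594067 -23.1030818   26.        ]
m4 [192.4 284.7] [399.5 257.8  54. ] 475.0 side pred [[216.9 183. ]]
m1 [278.2 269.8] [443.1  89.2  54. ] 452.0 side pred [[266.7 235.6]]
m3 [373.4 275.2] [ 447.3 -103.2   54. ] 459.0 side pred [[310.3 319.3]]
m2 [461.3 293.3] [ 424.9 -280.6   54. ] 509.0 side pred [[345.3 427.5]]
blue [345.5 314.2] [365.3 -52.7  54. ] 369.0 side pred [[250.6 312.3]]
purple [408.9 243. ] [ 519.  -171.4   54. ] 547.0 side pred [[370.6 338. ]]
knobtop [[624.3 139.3  59. ]]
stand top [[ 615.6 -285.4   50. ]
 [ 587.  -336.7   50. ]
 [ 541.6 -299.5   50. ]
 [ 567.6 -253.6   50. ]]
```

```bash
cat >> h.py <<'E'
def yaw_of(R): # yaw of tool z axis
    return np.arctan2(R[1,2],R[0,2])
def plan(xyz,yaw=None):
    """shift in tool axes (mm) from now to xyz, plus turn ay, tilt correction"""
    s=sensors.state();R=s["ee_rot"]
    d=R.T@(np.array(xyz)-s["position"])
    out=dict(t=round(s["time"],2),pos=s["position"].round(1),d=d.round(1))
    y=yaw_of(R);out["yaw"]=round(y,3)
    if yaw is None: yaw=y
    z=np.array([np.cos(yaw),np.sin(yaw),0]);yy=np.array([0,0,-1.]);x=np.cross(yy,z)
    Rt=np.c_[x,yy,z]
    out["rot"]=cv2.Rodrigues(R.T@Rt)[0].ravel().round(3)
    out["gap"]=round(s["finger_gap"],1);out["F"]=s["ft_force"].round(1)
    print(out);return out
E
python3 - <<'E'
from h import *
P=onz("top",[(186.7,272.3),(178.3,285.7),(200.7,299),(210,283.3)],58);print(P.round(1));e=P[3]-P[0];e2=P[2]-P[1];print(np.linalg.norm(e),np.linalg.norm(e2),np.arctan2(e[0],-e[1]),np.arctan2(e2[0],-e2[1]))
plan((399.5,257.8,150),-0.45)
E
```

```text
[[422.9 271.5  58. ]
 [394.8 284.6  58. ]
 [372.  236.6  58. ]
 [404.6 222.1  58. ]]
52.68888473412929 53.1218203570002 -0.3546975326008964 -0.4426055054003226
{'t': 0.15, 'pos': array([242.4, 493.1, 230.5]), 'd': array([ 244.8,   80.8, -141.8]), 'yaw': np.float64(1.114), 'rot': array([1.000e-03, 1.564e+00, 1.000e-03]), 'gap': 85.4, 'F': array([ 1., -0., -0.])}
```

Request:
arm_command:
  targets:
    - [[1,0.049,0.016,-0.028,0,0,0],[1,0.049,0.016,-0.028,0,0,0],[1,0.049,0.016,-0.028,0,0,0],[1,0.049,0.016,-0.028,0,0,0],[1,0.049,0.016,-0.028,0,0,0],[1,0,0,0,0,0.185,0],[1,0,0,0,0,0.185,0],[1,0,0,0,0,0.185,0]]

```text
time: 1.15
position: [404.2, 251.0, 145.0]
ee_rot: [[0.532, -0.004, 0.847], [-0.847, -0.002, 0.532], [-0.0, -1.0, -0.004]]
ft_force: [0.4, 0.4, 0.6]
finger_gap: 85.3
```

Request:
arm_command:
  targets:
    - [[1,0,0,0,0,0.185,0],[1,0,0,0,0,0.185,0],[1,0,0,0,0,0.185,0],[1,0,0,0,0,0.185,0],[1,0,0,0,0,0.185,0]]

```text
time: 1.78
position: [402.8, 250.0, 143.5]
ee_rot: [[-0.366, -0.007, 0.93], [-0.93, -0.004, -0.366], [0.007, -1.0, -0.005]]
ft_force: [-0.8, 0.6, -0.4]
finger_gap: 85.5
```

Run:
```python
from h import *
plan((399.5,257.8,150),-0.4)
```

```text
{'t': 1.77, 'pos': array([402.8, 250. , 143.5]), 'd': array([-6. , -6.5, -6. ]), 'yaw': np.float64(-0.375), 'rot': array([0.005, 0.025, 0.007]), 'gap': 85.5, 'F': array([-0.8,  0.6, -0.4])}
```

```bash
cat >> h.py <<'E'
def snap(tag):
    s=sensors.state();im=imaging.grab_frame("wrist")
    cv2.imwrite(f"pics/{tag}.png",im);np.savez(f"pics/{tag}.npz",R=s["ee_rot"],p=s["position"])
    return im,s
def load(tag):
    a=np.load(f"pics/{tag}.npz");return cv2.imread(f"pics/{tag}.png"),dict(ee_rot=a["R"],position=a["p"])
E
python3 -c "
from h import *
snap('w1')"
```

```text
(no output)
```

View pics/w1.png

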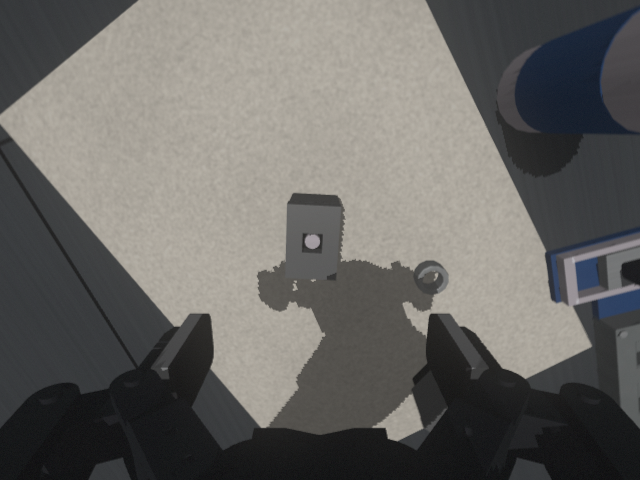

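Wrist view: the grey module's top face spans about x 287–342 and y 205–279, with its button at (312,241). The ring gauge is at (430,275). I'll zoom in.

```bash
python3 -c "
from h import *
im,_=load('w1');cv2.imwrite('pics/w1c.png',cv2.resize(im[180:300,250:380],None,fx=4.5,fy=4.5,interpolation=cv2.INTER_CUBIC))"
```

```text
(no output)
```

View pics/w1c.png

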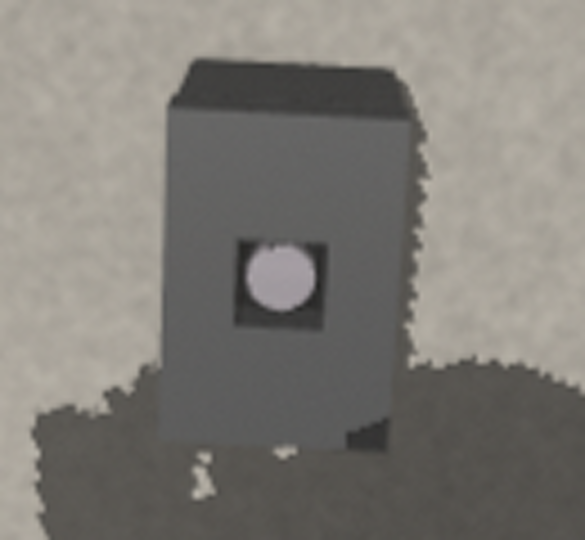

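```bash
cat >> h.py <<'E'
def quad(tag,pts,z,crop=(0,0,1)):
    im,s=load(tag);p=np.array(pts,float)/crop[2]+np.array(crop[:2])
    P=onz("wrist",p,z,s);L=np.linalg.norm(P-np.roll(P,-1,0),axis=1)
    a=[np.degrees(np.arctan2(*(P[(i+1)%len(P)]-P[i])[1::-1])) for i in range(len(P))]
    print("C",P.mean(0).round(1),"L",L.round(1),"ang",np.round(a,1));return P
E
python3 - <<'E'
from h import *
quad('w1',[(168,107),(411,121),(389,451),(161,440)],58,(250,180,4.5))
_,s=load('w1');P=onz("wrist",(250+281/4.5,180+277/4.5),54,s)[0];print(P, s["ee_rot"].T@(P-s["position"]))
E
```

```text
C [400.5 257.9  58. ] L [34.  49.9 34.  50.2] ang [ -24.8 -114.2  155.7   65.8]
[400.31441711 258.02880855  54.        ] [-7.17162125 89.46148623 -4.8443216 ]
```

Run:
```python
from h import *
plan((400.4,258,25),-0.428)
```

```text
{'t': 1.82, 'pos': array([402.7, 249.9, 143.4]), 'd': array([ -7.4, 118.4,  -4.6]), 'yaw': np.float64(-0.379), 'rot': array([0.005, 0.049, 0.007]), 'gap': 85.6, 'F': array([-0.5, -0.4,  0.5])}
```

Request:
arm_command:
  targets:
    - [[1,-0.007,0.02,-0.004,0.005,0.05,0.007],[1,0,0.03,0,0,0,0],[1,0,0.02,0,0,0,0],[1,0,0,0,0,0,0]]

```text
time: 2.33
position: [401.3, 258.5, 71.6]
ee_rot: [[-0.408, 0.001, 0.913], [-0.913, 0.001, -0.408], [-0.001, -1.0, 0.001]]
ft_force: [-0.3, 0.3, -0.3]
finger_gap: 85.2
```

Run:
```python
from h import *
plan((400.4,258,25),-0.428)
```

```text
{'t': 2.33, 'pos': array([401.3, 258.5,  71.6]), 'd': array([ 0.9, 46.6, -0.7]), 'yaw': np.float64(-0.42), 'rot': array([-0.001,  0.008, -0.001]), 'gap': 85.2, 'F': array([-0.3,  0.3, -0.3])}
```

Request:
arm_command:
  targets:
    - [[1,0.001,0.023,-0.001,0,0.008,0],[1,0,0.023,0,0,0,0],[0.4,0,0,0,0,0,0],[0.2,0,0,0,0,0,0],[0,0,0,0,0,0,0],[0,0,0,0,0,0,0],[0,0,0,0,0,0,0]]
  grip_force: 40

```text
time: 3.2
position: [404.1, 261.1, 30.7]
ee_rot: [[-0.41, 0.009, 0.912], [-0.912, 0.008, -0.41], [-0.011, -1.0, 0.005]]
ft_force: [-0.5, -0.0, -2.2]
finger_gap: 33.4
```

Run:
```python
from h import *
plan((400.4,258,25),-0.428)
snap('w2')
```

```text
{'t': 3.2, 'pos': array([404.1, 261.1,  30.7]), 'd': array([ 4.4,  5.6, -2.1]), 'yaw': np.float64(-0.422), 'rot': array([-0.005,  0.006, -0.011]), 'gap': 33.4, 'F': array([-0.5, -0. , -2.2])}
```

View pics/w2.png

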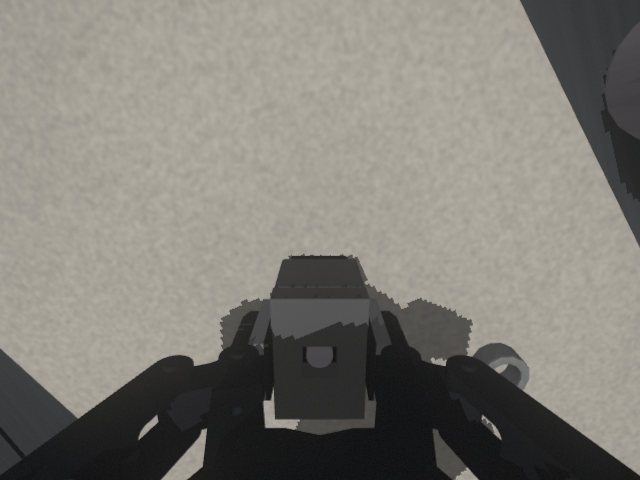

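The module is gripped (gap 33.4 mm) and its button shows at (320,355). I'll measure its offset in the tool frame, then lift.

```bash
cat >> h.py <<'E'
def held(tag,uv,ztop):
    _,s=load(tag);P=onz("wrist",uv,ztop,s)[0];o=s["ee_rot"].T@(P-s["position"]);print("held",P.round(1),"tool",o.round(1));return o
E
python3 - <<'E'
from h import *
held('w2',(319.5,355.5),54)
im,_=load('w2');cv2.imwrite('pics/w2c.png',cv2.resize(im[240:440,220:420],None,fx=3,fy=3,interpolation=cv2.INTER_CUBIC))
E
```

```text
held [402.1 257.5  54. ] tool [  3.9 -23.4  -0.2]
```

Request:
arm_command:
  targets:
    - [[0,0,-0.03,0,0,0,0],[0,0,-0.04,0,0,0,0],[0,0,-0.04,0,0,0,0],[0,0,-0.02,0,0,0,0]]

```text
time: 3.75
position: [400.7, 258.4, 161.7]
ee_rot: [[-0.41, 0.003, 0.912], [-0.912, 0.003, -0.41], [-0.003, -1.0, 0.002]]
ft_force: [-0.1, 0.3, -1.6]
finger_gap: 33.3
```

View pics/w2c.png

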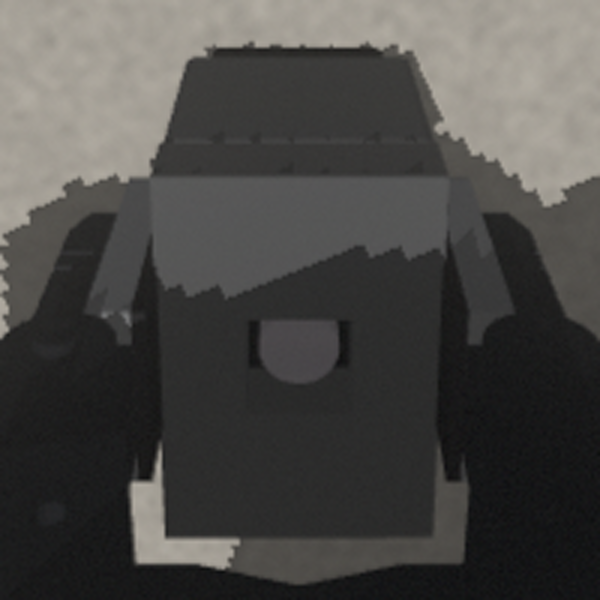

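Run:
```python
from h import *
print(onz("top",[(300,190.7),(321,193.3),(346,197.3),(375,201.7)],26).round(1))
plan((600,-130,165),-0.076)
```

```text
[[620.4  61.9  26. ]
 [618.2  16.7  26. ]
 [613.5 -37.1  26. ]
 [608.8 -99.3  26. ]]
{'t': 3.75, 'pos': array([400.7, 258.4, 161.7]), 'd': array([272.5,  -3.7, 341.1]), 'yaw': np.float64(-0.423), 'rot': array([-0.002, -0.347, -0.003]), 'gap': 33.3, 'F': array([-0.1,  0.3, -1.6])}
```

Request:
arm_command:
  targets:
    - [[0,0,-0.003,0,0,-0.174,0],[0,0,0,0,0,-0.174,0],[0,0.045,0,0.028,0,0,0],[0,0.045,0,0.028,0,0,0],[0,0.045,0,0.028,0,0,0],[0,0.045,0,0.028,0,0,0],[0,0.045,0,0.028,0,0,0],[0,0.045,0,0.028,0,0,0]]

```text
time: 4.75
position: [555.4, -20.5, 164.7]
ee_rot: [[-0.047, 0.004, 0.999], [-0.999, 0.01, -0.047], [-0.01, -1.0, 0.004]]
ft_force: [1.0, 0.8, -1.7]
finger_gap: 33.7
```

Request:
arm_command:
  targets:
    - [[0,0.045,0,0.028,0,0,0],[0,0.03,0,0.01,0,0,0],[0,0,0,0,0,0,0]]

```text
time: 5.12
position: [590.5, -106.7, 162.8]
ee_rot: [[-0.055, 0.003, 0.998], [-0.998, 0.005, -0.055], [-0.005, -1.0, 0.003]]
ft_force: [-0.3, 0.3, -0.6]
finger_gap: 33.3
```

Run:
```python
from h import *
plan((600,-130,165),-0.076)
snap('w3')
```

```text
{'t': 5.12, 'pos': array([ 590.5, -106.7,  162.8]), 'd': array([22.8, -2.3, 10.8]), 'yaw': np.float64(-0.055), 'rot': array([-0.003,  0.021, -0.005]), 'gap': 33.3, 'F': array([-0.3,  0.3, -0.6])}
```

View pics/w3.png

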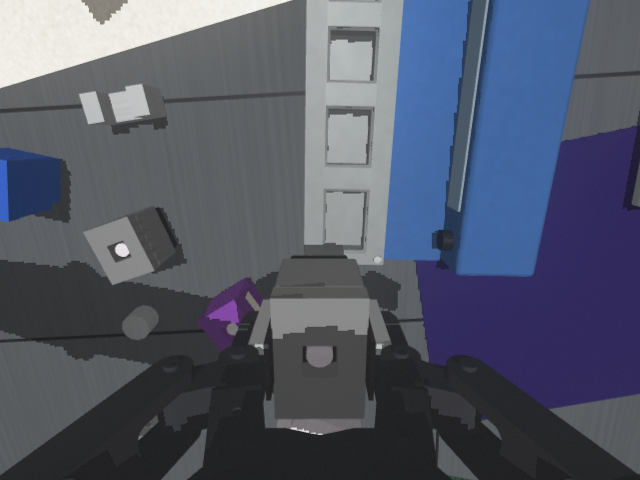

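Wrist view: bay4 is at (346,219), bay3 at (350,136) and bay2 at (353,54). The held module is at the bottom centre. I'll zoom in to measure the mouth corners.

```bash
python3 -c "
from h import *
im,_=load('w3');cv2.imwrite('pics/w3c.png',cv2.resize(im[0:270,290:410],None,fx=2.2*2,fy=2.2,interpolation=cv2.INTER_CUBIC))
cv2.imwrite('pics/w3d.png',cv2.resize(im[165:275,295:405],None,fx=5.4,fy=5.4,interpolation=cv2.INTER_CUBIC))"
```

```text
(no output)
```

View pics/w3d.png

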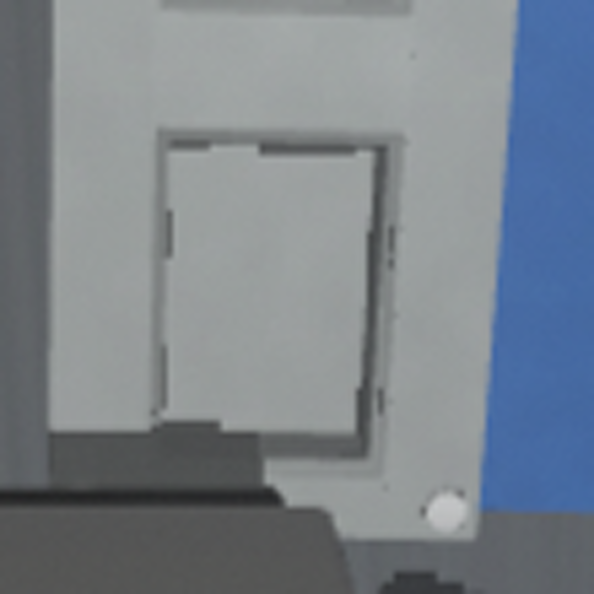

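View pics/w3c.png

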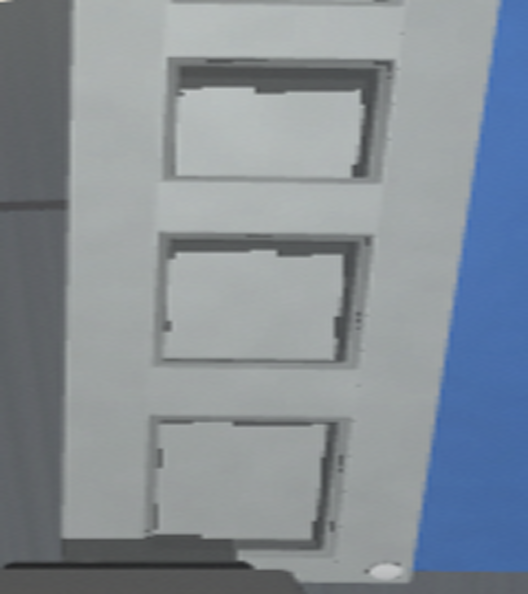

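Run:
```python
from h import *
P4=quad('w3',[(158,130),(405,133),(383,478),(150,469)],26,(295,165,5.4))
s=np.array([4.4,2.2])
for b in ([(160,233),(372,237),(356,367),(154,363)],[(168,57),(395,61),(380,182),(163,180)]):
    quad('w3',np.array(b)/s+[290,0],26)
e=quad('w3',[(50,0),(518,0),(478,540),(48,486)],26,(295,165,5.4))
```

```text
C [611.6 -97.9  26. ] L [34.8 51.1 34.6 50.1] ang [ -3.9 -94.5 174.5  85.7]
C [616.3 -34.6  26. ] L [34.4 41.4 34.3 41.2] ang [ -5.2 -94.4 174.6  85.8]
C [620.4  19.1  26. ] L [34.8 34.1 34.6 34.5] ang [ -4.9 -94.4 175.9  85.9]
C [611.8 -91.9  26. ] L [64.6 79.3 64.9 70.7] ang [ -3.2 -94.2 169.3  85.9]
```

Run:
```python
from h import *
plan((611.9,-94.0,75),-0.077)
```

```text
{'t': 5.17, 'pos': array([ 590.5, -104.2,  162.6]), 'd': array([-10.7,  87.8,  20.7]), 'yaw': np.float64(-0.053), 'rot': array([-0.002,  0.024, -0.007]), 'gap': 33.8, 'F': array([ 0.5,  0.8, -1.3])}
```

Request:
arm_command:
  targets:
    - [[0,-0.01,0.03,0.02,0,0.024,-0.006],[0,0,0.03,0,0,0,0],[0,0,0,0,0,0,0],[0,0,0,0,0,0,0]]

```text
time: 5.68
position: [612.0, -86.8, 102.4]
ee_rot: [[-0.069, 0.003, 0.998], [-0.998, 0.008, -0.069], [-0.008, -1.0, 0.003]]
ft_force: [-0.6, 0.3, -2.0]
finger_gap: 33.6
```

Run:
```python
from h import *
for i in range(5):
    s=sensors.state();print(s["position"].round(2),yaw_of(s["ee_rot"]).round(4),s["qvel"].round(4).max());
    if i<4:snap(f'w4_{i}')
```

```text
[612.02 -86.77 102.35] -0.0694 0.0216
[611.73 -86.79 102.25] -0.0696 0.0056
[611.92 -87.32 102.5 ] -0.0701 0.01
[612.04 -87.87 102.66] -0.0706 0.0085
[612.05 -88.33 102.66] -0.0712 0.004
```

View pics/w4_3.png

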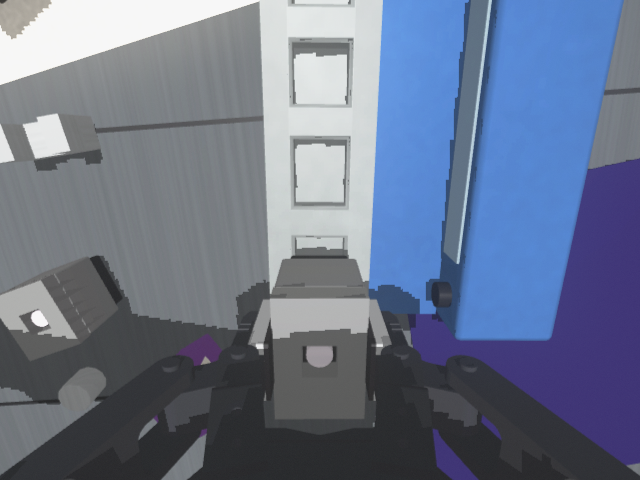

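```bash
python3 -c "
from h import *
im,_=load('w4_3');cv2.imwrite('pics/w4c.png',cv2.resize(im[20:270,250:390],None,fx=4,fy=2.4,interpolation=cv2.INTER_CUBIC))"
```

```text
(no output)
```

View pics/w4c.png

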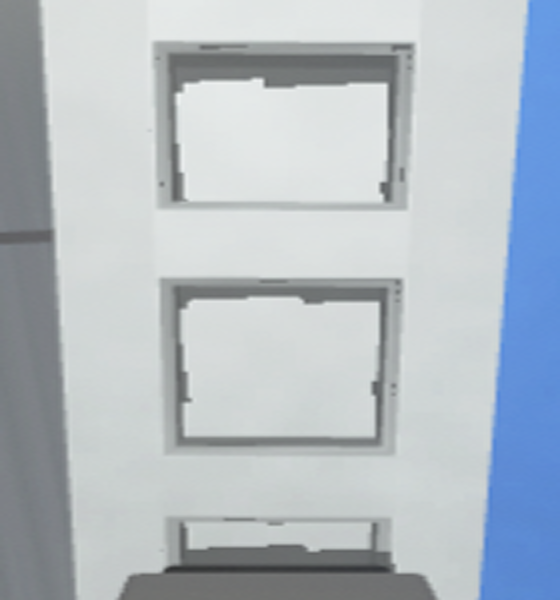

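Run:
```python
from h import *
s=np.array([4,2.4]);o=[250,20]
a=quad('w4_3',np.array([(155,42),(414,44),(406,209),(157,208)])/s+o,26)
b=quad('w4_3',np.array([(162,279),(402,280),(394,454),(166,454)])/s+o,26)
c=quad('w4_3',np.array([(166,517),(391,517),(388,566),(168,566)])/s+o,26)
m=c[:2].mean(0);print(m, m+25.2*np.array([-.077,-.997,0]))
plan((611.9,-94.0,75),-0.077)
```

```text
C [620.2  19.2  26. ] L [34.5 34.3 34.9 34.5] ang [ -4.6 -94.3 175.6  85. ]
C [616.2 -34.8  26. ] L [34.4 42.1 34.6 42.3] ang [ -4.4 -94.3 175.9  85.5]
C [612.7 -79.   26. ] L [34.9 13.3 34.7 13.3] ang [ -4.1 -94.8 175.9  86.1]
[613.20096166 -72.32601372  26.        ] [611.26056166 -97.45041372  26.        ]
{'t': 5.88, 'pos': array([612. , -88.3, 102.7]), 'd': array([ 5.9, 27.6,  0.2]), 'yaw': np.float64(-0.071), 'rot': array([-0.003,  0.006, -0.007]), 'gap': 32.9, 'F': array([ 0.1,  0.3, -1.5])}
```

Request:
arm_command:
  targets:
    - [[0,0.006,0.01,0,-0.003,0.006,-0.007],[0,0,0.02,0,0,0,0],[0,0,0,0,0,0,0],[0,0,0,0,0,0,0]]

```text
time: 6.38
position: [612.7, -96.8, 73.5]
ee_rot: [[-0.08, 0.004, 0.997], [-0.997, -0.003, -0.08], [0.002, -1.0, 0.004]]
ft_force: [0.1, -0.1, -0.4]
finger_gap: 33.5
```

Run:
```python
from h import *
plan((611.7,-93.8,60),-0.077)
```

```text
{'t': 6.38, 'pos': array([612.7, -96.8,  73.5]), 'd': array([-3. , 13.5, -1.3]), 'yaw': np.float64(-0.08), 'rot': array([-0.004, -0.003,  0.002]), 'gap': 33.5, 'F': array([ 0.1, -0.1, -0.4])}
```

Request:
arm_command:
  targets:
    - [[0,-0.003,0.007,-0.001,-0.004,-0.003,0.002],[0,0,0,0,0,0,0],[0,0,0,0,0,0,0]]

```text
time: 6.75
position: [612.8, -93.8, 67.3]
ee_rot: [[-0.076, 0.002, 0.997], [-0.997, -0.0, -0.076], [0.0, -1.0, 0.002]]
ft_force: [0.2, -0.1, -1.4]
finger_gap: 33.7
```

Run:
```python
from h import *
plan((611.7,-93.8,60),-0.077)
snap('w5')
```

```text
{'t': 6.75, 'pos': array([612.8, -93.8,  67.3]), 'd': array([ 0.1,  7.3, -1.1]), 'yaw': np.float64(-0.076), 'rot': array([-0.002,  0.001,  0.   ]), 'gap': 33.7, 'F': array([ 0.2, -0.1, -1.4])}
```

View pics/w5.png

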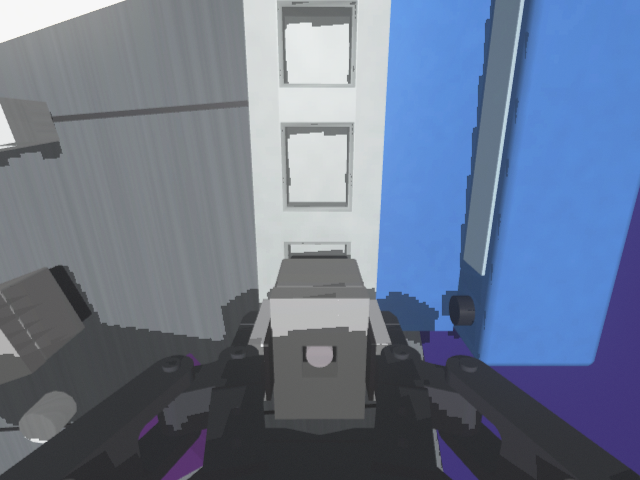

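Bay4's left edge (row ~245) lines up with the module, with x centred at about 318. I'll lower it in.

Request:
arm_command:
  targets:
    - [[0,0,0.008,-0.001,0,0,0],[0,0,0.006,0,0,0,0],[0,0,0.004,0,0,0,0],[0,0,0,0,0,0,0]]

```text
time: 7.3
position: [611.4, -93.4, 47.6]
ee_rot: [[-0.076, 0.001, 0.997], [-0.997, -0.0, -0.076], [-0.0, -1.0, 0.001]]
ft_force: [0.1, -0.6, -1.0]
finger_gap: 33.6
```

Run:
```python
from h import *
plan((611.7,-93.8,42.5),-0.077)
```

```text
{'t': 7.3, 'pos': array([611.4, -93.4,  47.6]), 'd': array([0.3, 5.1, 0.3]), 'yaw': np.float64(-0.076), 'rot': array([-0.001,  0.001, -0.   ]), 'gap': 33.6, 'F': array([ 0.1, -0.6, -1. ])}
```

In freely, with no contact force. Next I'll seat it.

Request:
arm_command:
  targets:
    - [[0,0,0.004,0,0,0,0],[0,0,0.003,0,0,0,0],[0,0,0.002,0,0,0,0],[0,0,0.002,0,0,0,0]]

```text
time: 7.8
position: [611.6, -93.7, 41.7]
ee_rot: [[-0.076, 0.002, 0.997], [-0.997, 0.002, -0.076], [-0.002, -1.0, 0.002]]
ft_force: [-3.7, 2.1, 8.1]
finger_gap: 33.5
```

Run:
```python
from h import *
plan((611.7,-93.8,42.5),-0.077)
```

```text
{'t': 7.8, 'pos': array([611.6, -93.7,  41.7]), 'd': array([ 0.1, -0.8,  0.1]), 'yaw': np.float64(-0.076), 'rot': array([-0.002,  0.001, -0.002]), 'gap': 33.5, 'F': array([-3.7,  2.1,  8.1])}
```

Request:
arm_command:
  targets:
    - [[0.6,0,0,0,0,0,0],[1,0,0,0,0,0,0],[1,0,0,0,0,0,0],[1,0,-0.03,0,0,0,0],[1,0,-0.04,0,0,0,0],[1,0,-0.03,0,0,0,0]]

```text
time: 8.55
position: [609.8, -93.3, 140.9]
ee_rot: [[-0.076, -0.004, 0.997], [-0.997, 0.003, -0.076], [-0.002, -1.0, -0.004]]
ft_force: [0.3, -0.3, -1.1]
finger_gap: 85.4
```

Run:
```python
from h import *
plan((447.3,-103.2,150),-0.077)
snap('w6')
```

```text
{'t': 8.55, 'pos': array([609.8, -93.3, 140.9]), 'd': array([  22.3,   -8.4, -161.3]), 'yaw': np.float64(-0.076), 'rot': array([ 0.004,  0.001, -0.002]), 'gap': 85.4, 'F': array([ 0.3, -0.3, -1.1])}
```

View pics/w6.png

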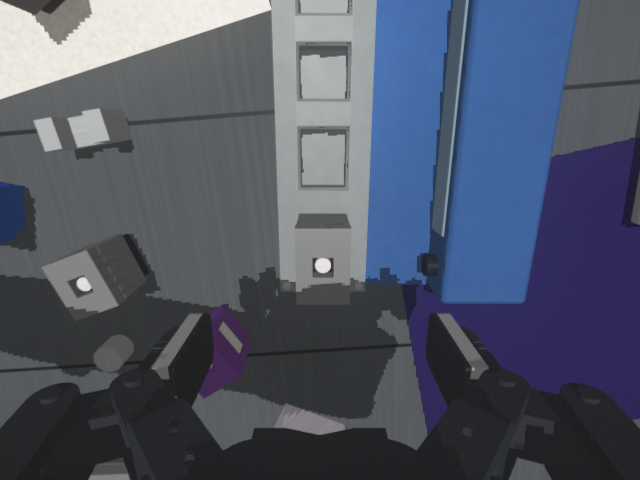

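Module 4 is seated in bay4 with its button at (323,265). I'll check its coordinates and move on to the grey module at (84,284), which should be mod3.

Run:
```python
from h import *
held('w6',(323,265.5),66)
quad('w6',[(42,268),(99,246),(121,297),(80,319)],58)
```

```text
held [611.1 -97.4  66. ] tool [ 4.1 74.9  2. ]
C [ 452.4 -101.    58. ] L [43.1 36.9 35.1 41.4] ang [  16.3  -81.2 -156.1  111.1]
```

Request:
arm_command:
  targets:
    - [[1,0.006,-0.003,-0.04,0,0,0],[1,0.006,0,-0.04,0,0,0],[1,0.006,0,-0.04,0,0,0],[1,0.004,0,-0.035,0,0,0],[1,0,0,0,0,0,0]]

```text
time: 9.22
position: [452.7, -104.8, 146.6]
ee_rot: [[-0.075, 0.006, 0.997], [-0.997, 0.001, -0.075], [-0.001, -1.0, 0.006]]
ft_force: [0.5, 0.1, -0.1]
finger_gap: 85.7
```

Run:
```python
from h import *
plan((447.3,-103.2,150),-0.077)
im,_=snap('w7')
```

```text
{'t': 9.22, 'pos': array([ 452.7, -104.8,  146.6]), 'd': array([-1.2, -3.4, -5.5]), 'yaw': np.float64(-0.075), 'rot': array([-0.006,  0.002, -0.001]), 'gap': 85.7, 'F': array([ 0.5,  0.1, -0.1])}
```

View pics/w7.png

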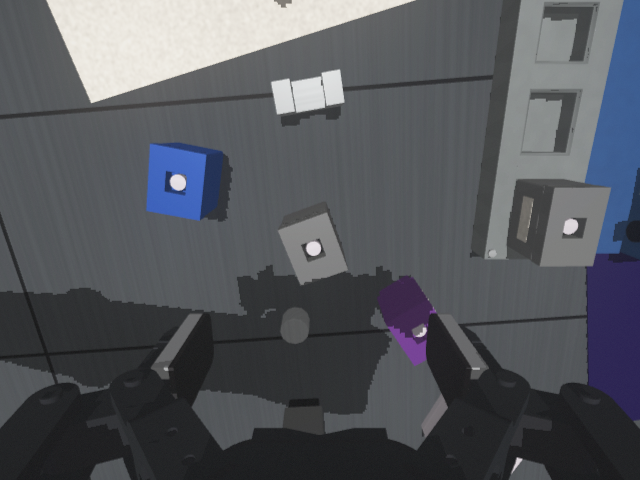

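```bash
python3 -c "
from h import *
im,_=load('w7');cv2.imwrite('pics/w7c.png',cv2.resize(im[190:300,260:370],None,fx=5,fy=5,interpolation=cv2.INTER_CUBIC))"
```

```text
(no output)
```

View pics/w7c.png

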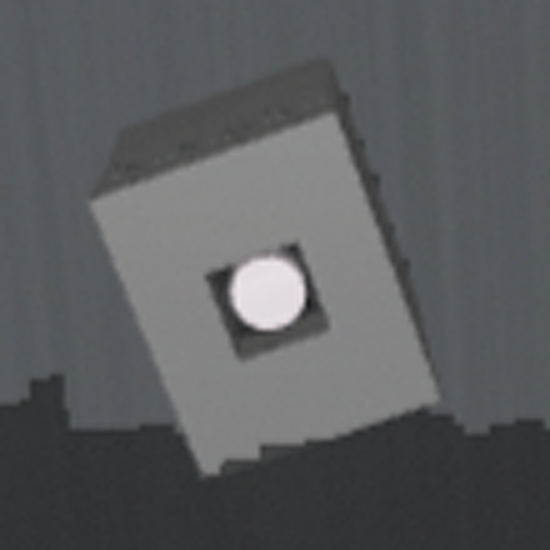

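Run:
```python
from h import *
quad('w7',[(92,203),(338,112),(439,402),(203,478)],58,(260,190,5))
held('w7',(260+268/5,190+292/5),54)
plan((448.5,-103,100),np.radians(15.8))
```

```text
C [ 449.3 -103.1   58. ] L [34.1 42.1 33.8 41.2] ang [  16.3  -75.1 -165.3  105.3]
held [ 449.3 -102.9   54. ] tool [-1.6 92.6 -4.2]
{'t': 9.28, 'pos': array([ 454.7, -104.7,  147. ]), 'd': array([-1.2, 47. , -6.7]), 'yaw': np.float64(-0.075), 'rot': array([-0.009, -0.35 ,  0.001]), 'gap': 85.3, 'F': array([-0.8,  0.8,  0.4])}
```

Request:
arm_command:
  targets:
    - [[1,-0.001,0.015,-0.005,-0.009,-0.171,0],[1,0,0.02,0,0,-0.171,0],[1,0,0.01,0,0,0,0],[1,0,0,0,0,0,0]]

```text
time: 9.78
position: [455.7, -103.1, 101.5]
ee_rot: [[0.273, 0.006, 0.962], [-0.962, -0.002, 0.273], [0.004, -1.0, 0.005]]
ft_force: [-0.1, -0.4, -0.4]
finger_gap: 85.4
```

Run:
```python
from h import *
_,s=load('w7');print(onz('wrist',(294,325),22,s))
plan((449.3,-103,25),0.267)
```

```text
[[ 426.98053082 -176.93700838   22.        ]]
{'t': 9.78, 'pos': array([ 455.7, -103.1,  101.5]), 'd': array([-2.1, 76.5, -6.5]), 'yaw': np.float64(0.276), 'rot': array([-0.005,  0.009,  0.004]), 'gap': 85.4, 'F': array([-0.1, -0.4, -0.4])}
```

Request:
arm_command:
  targets:
    - [[1,-0.002,0.03,-0.006,-0.005,0.009,0.004],[1,0,0.03,0,0,0,0],[1,0,0.013,0,0,0,0],[1,0,0,0,0,0,0]]

```text
time: 10.28
position: [455.2, -103.7, 29.6]
ee_rot: [[0.258, 0.009, 0.966], [-0.966, -0.001, 0.258], [0.004, -1.0, 0.008]]
ft_force: [0.5, -1.1, 0.6]
finger_gap: 85.5
```

Run:
```python
from h import *
plan((449.3,-103,25),0.267)
```

```text
{'t': 10.28, 'pos': array([ 455.2, -103.7,   29.6]), 'd': array([-2.2,  4.5, -5.6]), 'yaw': np.float64(0.261), 'rot': array([-0.008, -0.006,  0.004]), 'gap': 85.5, 'F': array([ 0.5, -1.1,  0.6])}
```

Request:
arm_command:
  targets:
    - [[1,-0.002,0.003,-0.006,-0.008,-0.006,0.004],[1,0,0,0,0,0,0],[0.4,0,0,0,0,0,0],[0.2,0,0,0,0,0,0],[0,0,0,0,0,0,0],[0,0,0,0,0,0,0],[0,0,0,0,0,0,0]]

```text
time: 11.15
position: [451.4, -103.8, 29.5]
ee_rot: [[0.264, 0.006, 0.965], [-0.965, -0.0, 0.264], [0.001, -1.0, 0.005]]
ft_force: [0.4, 0.8, -0.3]
finger_gap: 33.9
```

Run:
```python
from h import *
plan((449.3,-103,25),0.267)
im,_=snap('w8');cv2.imwrite('pics/w8c.png',cv2.resize(im[240:440,220:420],None,fx=3,fy=3,interpolation=cv2.INTER_CUBIC))
```

```text
{'t': 11.15, 'pos': array([ 451.4, -103.8,   29.5]), 'd': array([-1.3,  4.5, -1.8]), 'yaw': np.float64(0.267), 'rot': array([-0.005,  0.   ,  0.001]), 'gap': 33.9, 'F': array([ 0.4,  0.8, -0.3])}
```

View pics/w8c.png

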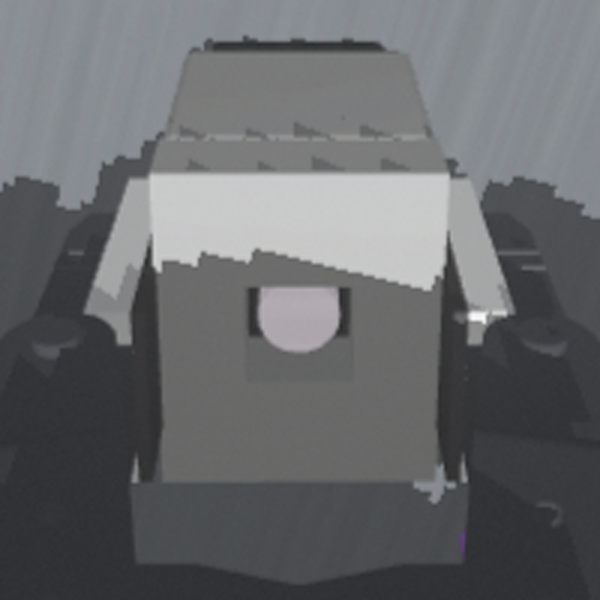

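Run:
```python
from h import *
held('w8',(319.7,345),54)
```

```text
held [ 450.7 -102.3   54. ] tool [ -1.6 -24.5  -0.2]
```

Request:
arm_command:
  targets:
    - [[0,0,-0.03,0,-0.005,0,0],[0,0,-0.04,0,0,0,0],[0,0,-0.04,0,0,0.172,0],[0,0,0,0,0,0.172,0],[0,0,0,0,0,0,0]]

```text
time: 11.82
position: [449.0, -103.0, 140.8]
ee_rot: [[-0.086, -0.005, 0.996], [-0.996, -0.0, -0.086], [0.001, -1.0, -0.005]]
ft_force: [0.5, 0.9, -1.6]
finger_gap: 33.2
```

Run:
```python
from h import *
plan((616.1,-34.9,130),-0.077)
```

```text
{'t': 11.82, 'pos': array([ 449. , -103. ,  140.8]), 'd': array([-82.2,  10. , 160.7]), 'yaw': np.float64(-0.086), 'rot': array([ 0.005, -0.009,  0.001]), 'gap': 33.2, 'F': array([ 0.5,  0.9, -1.6])}
```

Request:
arm_command:
  targets:
    - [[0,-0.02,0,0.042,0,0,0],[0,-0.02,0,0.042,0,0,0],[0,-0.02,0,0.042,0,0,0],[0,-0.018,0.005,0.03,0.005,0,0],[0,0,0.02,0,0,0,0],[0,0,0,0,0,0,0]]

```text
time: 12.58
position: [611.3, -35.4, 106.9]
ee_rot: [[-0.069, -0.011, 0.998], [-0.998, 0.002, -0.069], [-0.001, -1.0, -0.012]]
ft_force: [-0.7, 0.0, -1.7]
finger_gap: 33.5
```

Run:
```python
from h import *
plan((616.1,-36.3,70),-0.077)
```

```text
{'t': 12.57, 'pos': array([611.3, -35.4, 106.9]), 'd': array([ 0.6, 36.8,  5.3]), 'yaw': np.float64(-0.069), 'rot': array([ 0.012,  0.008, -0.001]), 'gap': 33.5, 'F': array([-0.7,  0. , -1.7])}
```

Request:
arm_command:
  targets:
    - [[0,0,0.02,0.005,0.012,0.008,0],[0,0,0.015,0,0,0,0],[0,0,0,0,0,0,0],[0,0,0,0,0,0,0]]

```text
time: 13.08
position: [616.1, -36.6, 72.2]
ee_rot: [[-0.074, 0.002, 0.997], [-0.997, 0.001, -0.074], [-0.001, -1.0, 0.001]]
ft_force: [0.5, 0.1, -2.0]
finger_gap: 33.0
```

Run:
```python
from h import *
plan((616.1,-36.3,60),-0.077)
snap('w9')
```

```text
{'t': 13.07, 'pos': array([616.1, -36.6,  72.2]), 'd': array([-0.3, 12.2, -0. ]), 'yaw': np.float64(-0.074), 'rot': array([-0.001,  0.003, -0.001]), 'gap': 33.0, 'F': array([ 0.5,  0.1, -2. ])}
```

View pics/w9.png

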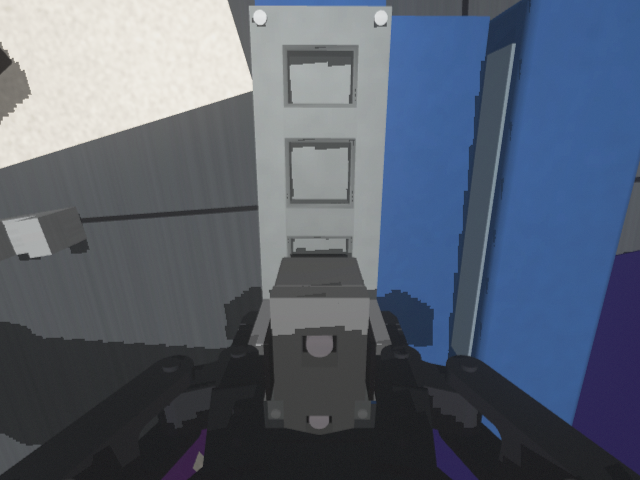

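Run:
```python
from h import *
quad('w9',[(285.5,138),(355.5,138),(353.5,207.5),(286.5,207)],26)
quad('w9',[(283,46),(357.5,46),(356.5,107.5),(284.5,107)],26)
p=onz('wrist',[(288,237.5),(352,237.5)],26,load('w9')[1]);print(p, p.mean(0)+21.1*np.array([-.077,-.997,0]))
```

```text
C [620.4  19.4  26. ] L [34.5 34.7 34.9 34.5] ang [ -4.2 -94.3 175.3  85.1]
C [623.7  64.   26. ] L [34.3 26.5 34.7 26.3] ang [ -4.2 -93.5 175.4  85.7]
[[600.73653544 -12.92117765  26.        ]
 [634.8537275  -15.45803365  26.        ]] [616.17043147 -35.22630565  26.        ]
```

Request:
arm_command:
  targets:
    - [[0,0,0.01,0,0,0.002,0],[0,0,0.008,0,0,0,0],[0,0,0.005,0,0,0,0],[0,0,0,0,0,0,0]]

```text
time: 13.62
position: [616.6, -36.6, 48.6]
ee_rot: [[-0.076, 0.003, 0.997], [-0.997, 0.001, -0.076], [-0.002, -1.0, 0.003]]
ft_force: [0.5, 0.4, -0.7]
finger_gap: 33.5
```

Run:
```python
from h import *
plan((616.1,-36.3,41.5),-0.077)
```

```text
{'t': 13.62, 'pos': array([616.6, -36.6,  48.6]), 'd': array([-0.3,  7.1, -0.6]), 'yaw': np.float64(-0.076), 'rot': array([-0.003,  0.001, -0.002]), 'gap': 33.5, 'F': array([ 0.5,  0.4, -0.7])}
```

Request:
arm_command:
  targets:
    - [[0,0,0.004,0,0,0,0],[0,0,0.004,0,0,0,0],[0,0,0.002,0,0,0,0],[0,0,0.002,0,0,0,0]]

```text
time: 14.12
position: [617.1, -36.6, 41.6]
ee_rot: [[-0.075, 0.004, 0.997], [-0.997, 0.003, -0.075], [-0.004, -1.0, 0.004]]
ft_force: [-4.3, 1.5, 9.8]
finger_gap: 33.5
```

Seated at 41.6 mm with a 9.8 N reaction. Next: release, lift, look.

Request:
arm_command:
  targets:
    - [[0.6,0,0,0,0,0,0],[1,0,0,0,0,0,0],[1,0,0,0,0,0,0],[1,0,-0.03,0,0,0,0],[1,0,-0.04,0,0,0,0],[1,0,-0.03,0,0,0,0]]

```text
time: 14.88
position: [614.9, -36.5, 140.6]
ee_rot: [[-0.076, -0.002, 0.997], [-0.997, 0.003, -0.076], [-0.003, -1.0, -0.002]]
ft_force: [0.5, 0.0, 0.2]
finger_gap: 85.4
```

Run:
```python
from h import *
plan((443.1,89.2,150),0.45)
snap('w10')
```

```text
{'t': 14.88, 'pos': array([614.9, -36.5, 140.6]), 'd': array([-112.4,   -8.7, -180.9]), 'yaw': np.float64(-0.076), 'rot': array([ 0.002, -0.526, -0.003]), 'gap': 85.4, 'F': array([0.5, 0. , 0.2])}
```

View pics/w10.png

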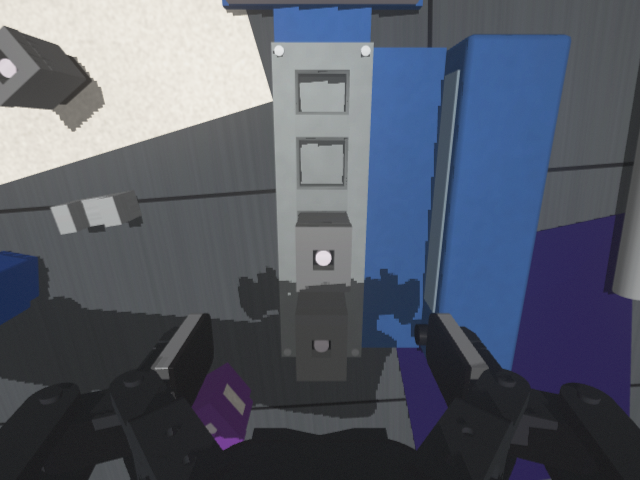

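Request:
arm_command:
  targets:
    - [[1,-0.022,-0.003,-0.036,0,0,0],[1,-0.022,0,-0.036,0,0,0],[1,-0.022,0,-0.036,0,0,0],[1,-0.022,0,-0.036,0,0,0],[1,-0.02,0,-0.03,0,-0.175,0],[1,0,0,0,0,-0.175,0],[1,0,0,0,0,-0.175,0],[1,0,0,0,0,0,0]]

```text
time: 15.92
position: [447.4, 87.6, 145.3]
ee_rot: [[0.45, 0.009, 0.893], [-0.893, 0.002, 0.45], [0.002, -1.0, 0.009]]
ft_force: [0.4, 0.0, 0.3]
finger_gap: 85.8
```

Run:
```python
from h import *
held('w10',(323,258.3),66)
plan((443.1,89.2,150),0.45)
im,_=snap('w11')
cv2.imwrite('pics/w11c.png',cv2.resize(im[180:300,250:380],None,fx=4.5,fy=4.5,interpolation=cv2.INTER_CUBIC))
```

```text
held [616.8 -35.4  66. ] tool [-1.  74.6  1.9]
{'t': 15.93, 'pos': array([447.4,  87.6, 145.3]), 'd': array([-3.4, -4.8, -3.1]), 'yaw': np.float64(0.466), 'rot': array([-0.009,  0.016,  0.002]), 'gap': 85.8, 'F': array([0.4, 0. , 0.3])}
```

View pics/w11c.png

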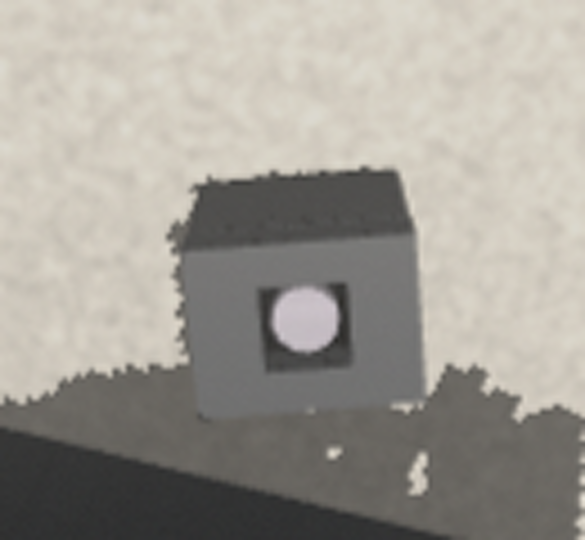

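Run:
```python
from h import *
quad('w11',[(183,249),(414,233),(426,398),(201,418)],58,(250,180,4.5))
held('w11',(250+305/4.5,180+319/4.5),54)
plan((446.5,88,25),0.53)
```

```text
C [446.7  87.8  58. ] L [33.4 25.5 33.6 26.2] ang [  30.7  -58.2 -148.   121.3]
held [446.7  87.5  54. ] tool [-0.5 91.3 -1.4]
{'t': 15.97, 'pos': array([447.5,  87.4, 145.3]), 'd': array([ -1.3, 120.3,  -1.7]), 'yaw': np.float64(0.465), 'rot': array([-0.008, -0.065,  0.002]), 'gap': 85.3, 'F': array([ 0.4, -0.3, -0.3])}
```

Request:
arm_command:
  targets:
    - [[1,-0.001,0.03,-0.001,-0.008,-0.085,0.002],[1,0,0.03,0,0,0,0],[1,0,0.02,0,0,0,0],[1,0,0,0,0,0,0]]

```text
time: 16.48
position: [448.6, 87.1, 63.6]
ee_rot: [[0.514, 0.004, 0.858], [-0.858, -0.0, 0.514], [0.002, -1.0, 0.003]]
ft_force: [-1.0, 0.1, -0.1]
finger_gap: 85.6
```

Run:
```python
from h import *
plan((446.7,87.7,27),0.55)
```

```text
{'t': 16.48, 'pos': array([448.6,  87.1,  63.6]), 'd': array([-1.6, 36.6, -1.4]), 'yaw': np.float64(0.54), 'rot': array([-0.003, -0.01 ,  0.002]), 'gap': 85.6, 'F': array([-1. ,  0.1, -0.1])}
```

Request:
arm_command:
  targets:
    - [[1,-0.001,0.02,-0.001,-0.003,-0.01,0.002],[1,0,0.017,0,0,0,0],[1,0,0,0,0,0,0],[0.4,0,0,0,0,0,0],[0,0,0,0,0,0,0],[0,0,0,0,0,0,0],[0,0,0,0,0,0,0],[0,0,0,0,0,0,0]]

```text
time: 17.48
position: [452.8, 87.8, 31.3]
ee_rot: [[0.517, 0.011, 0.856], [-0.856, 0.002, 0.517], [0.004, -1.0, 0.01]]
ft_force: [0.2, -1.1, -1.1]
finger_gap: 33.1
```

Run:
```python
from h import *
plan((446.7,87.7,27),0.55)
im,_=snap('w12');cv2.imwrite('pics/w12c.png',cv2.resize(im[240:440,220:420],None,fx=3,fy=3,interpolation=cv2.INTER_CUBIC))
```

```text
{'t': 17.48, 'pos': array([452.8,  87.8,  31.3]), 'd': array([-3.1,  4.3, -5.3]), 'yaw': np.float64(0.543), 'rot': array([-0.01 , -0.007,  0.004]), 'gap': 33.1, 'F': array([ 0.2, -1.1, -1.1])}
```

View pics/w12c.png

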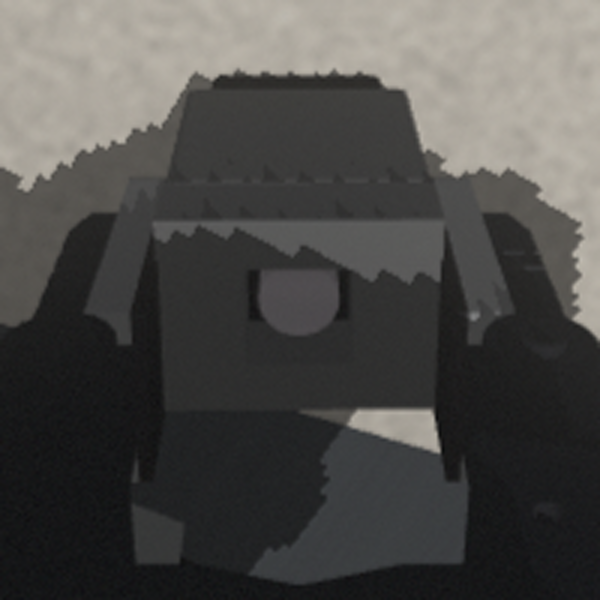

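Run:
```python
from h import *
held('w12',(319.7,339.7),54)
```

```text
held [451.   90.1  54. ] tool [ -2.8 -22.7  -0.1]
```

Request:
arm_command:
  targets:
    - [[0,0,-0.03,0,0,0,0],[0,0,-0.04,0,0,0,0],[0,0,-0.04,0,0,0.15,0],[0,0,0,0,0,0.16,0],[0,0,0,0,0,0.16,0],[0,0,0,0,0,0.155,0],[0,0,0,0,0,0,0]]

```text
time: 18.4
position: [449.9, 87.5, 143.5]
ee_rot: [[-0.1, 0.007, 0.995], [-0.995, 0.002, -0.1], [-0.003, -1.0, 0.007]]
ft_force: [-0.4, 0.4, -1.4]
finger_gap: 33.4
```

Run:
```python
from h import *
plan((623.7,64.0,130),-0.077)
```

```text
{'t': 18.4, 'pos': array([449.9,  87.5, 143.5]), 'd': array([  6. ,  14.7, 175.2]), 'yaw': np.float64(-0.101), 'rot': array([-0.007, -0.024, -0.002]), 'gap': 33.4, 'F': array([-0.4,  0.4, -1.4])}
```

Request:
arm_command:
  targets:
    - [[0,0.003,0,0.045,0,-0.024,0],[0,0.003,0,0.045,0,0,0],[0,0.001,0,0.045,0,0,0],[0,0,0.01,0.035,-0.005,0,0],[0,0,0.02,0,0,0,0],[0,0,0.01,0,0,0,0],[0,0,0,0,0,0,0]]

```text
time: 19.27
position: [620.7, 68.6, 98.7]
ee_rot: [[-0.054, -0.006, 0.999], [-0.999, 0.004, -0.054], [-0.004, -1.0, -0.006]]
ft_force: [-0.3, -0.1, -1.1]
finger_gap: 33.4
```

Run:
```python
from h import *
plan((623.5,61.2,75),-0.077)
im,_=load('w10');cv2.imwrite('pics/w10c.png',cv2.resize(im[30:200,265:385],None,fx=5,fy=3.5,interpolation=cv2.INTER_CUBIC))
im,_=snap('w13')
```

```text
{'t': 19.27, 'pos': array([620.7,  68.6,  98.7]), 'd': array([ 7.3, 23.6,  3.3]), 'yaw': np.float64(-0.054), 'rot': array([ 0.006,  0.023, -0.004]), 'gap': 33.4, 'F': array([-0.3, -0.1, -1.1])}
```

View pics/w10c.png

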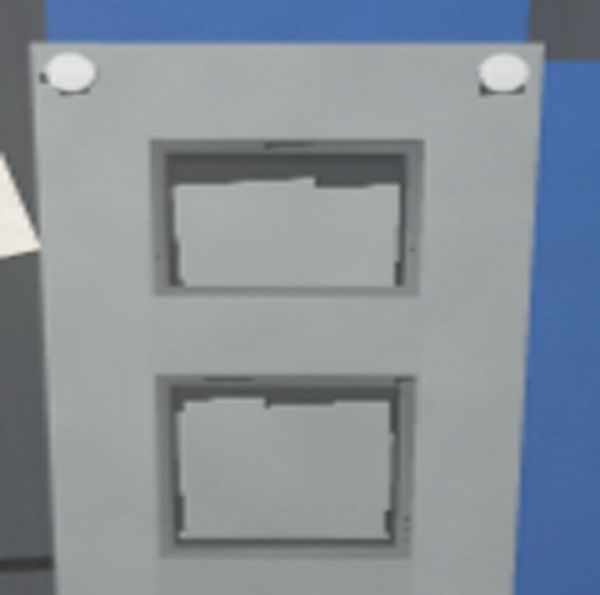

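View pics/w13.png

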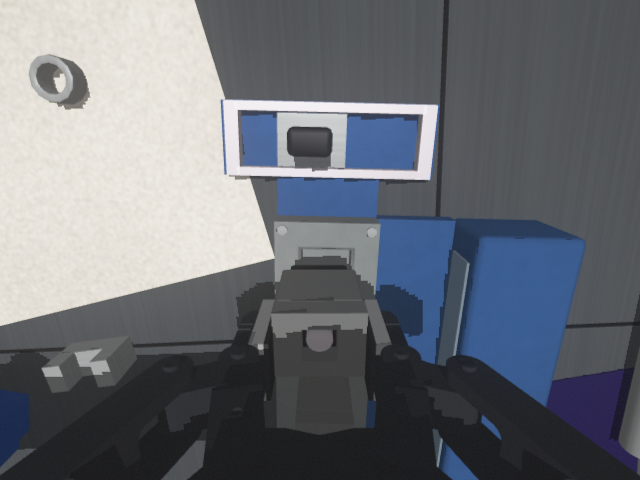

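Run:
```python
from h import *
s=np.array([5,3.5]);o=[265,30]
quad('w10',np.array([(151,140),(423,140),(418,296),(153,295)])/s+o,26)
quad('w10',np.array([(156,376),(415,376),(409,557),(161,555)])/s+o,26)
e=onz('wrist',np.array([(30,43),(545,43)])/s+o,26,load('w10')[1]);print(e)
im,st=load('w13');cv2.imwrite('pics/w13c.png',cv2.resize(im[200:280,260:400],None,fx=5,fy=5,interpolation=cv2.INTER_CUBIC))
k=onz('wrist',[(280,127),(332,127)],59,st);print('knob',k)
```

```text
C [623.8  64.   26. ] L [34.7 26.8 35.  26.6] ang [ -4.3 -94.3 175.4  85.1]
C [620.3  19.   26. ] L [34.8 34.7 34.7 34.3] ang [ -4.3 -94.4 175.   85.8]
[[593.91628343  95.48921134  26.        ]
 [658.13021901  90.6065113   26.        ]]
knob [[605.76895467 148.19780046  59.        ]
 [630.32570617 146.87479374  59.        ]]
```

View pics/w13c.png

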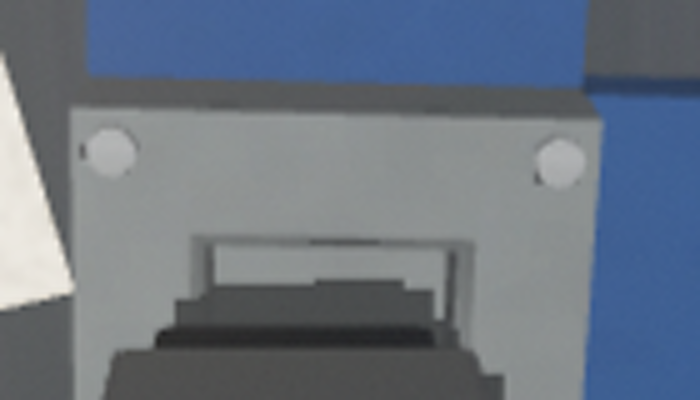

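Run:
```python
from h import *
st=load('w13')[1]
e=onz('wrist',np.array([(193,237),(473,241)])/5+[260,200],26,st);print(e,e.mean(0)+13.3*np.array([-.077,-.997,0]))
plan((623.6,61.2,70),-0.077)
```

```text
[[607.66186253  78.08273095  26.        ]
 [642.01669298  75.78494971  26.        ]] [623.81517775  63.67374033  26.        ]
{'t': 19.32, 'pos': array([621. ,  68.7,  99.3]), 'd': array([ 7.5, 29.2,  3.2]), 'yaw': np.float64(-0.054), 'rot': array([ 0.005,  0.023, -0.004]), 'gap': 33.8, 'F': array([ 0.1, -0.2, -1.7])}
```

Request:
arm_command:
  targets:
    - [[0,0.007,0.01,0.003,0.005,0.023,-0.004],[0,0,0.01,0,0,0,0],[0,0,0.004,0,0,0,0],[0,0,0,0,0,0,0]]

```text
time: 19.82
position: [624.0, 61.4, 75.5]
ee_rot: [[-0.077, 0.003, 0.997], [-0.997, 0.0, -0.077], [-0.001, -1.0, 0.003]]
ft_force: [-0.6, -1.3, -0.6]
finger_gap: 33.6
```

Run:
```python
from h import *
plan((623.6,61.1,62),-0.077)
```

```text
{'t': 19.82, 'pos': array([624. ,  61.4,  75.5]), 'd': array([ 0.4, 13.5, -0.4]), 'yaw': np.float64(-0.078), 'rot': array([-0.003, -0.001, -0.001]), 'gap': 33.6, 'F': array([-0.6, -1.3, -0.6])}
```

Request:
arm_command:
  targets:
    - [[0,0,0.01,0,0,0,0],[0,0,0.008,0,0,0,0],[0,0,0.005,0,0,0,0],[0,0,0,0,0,0,0]]

```text
time: 20.32
position: [624.0, 61.9, 50.9]
ee_rot: [[-0.077, 0.003, 0.997], [-0.997, 0.001, -0.077], [-0.001, -1.0, 0.003]]
ft_force: [-0.1, 0.1, -1.8]
finger_gap: 33.5
```

Run:
```python
from h import *
plan((623.6,61.1,43.3),-0.077)
```

```text
{'t': 20.32, 'pos': array([624. ,  61.9,  50.9]), 'd': array([ 0.8,  7.6, -0.4]), 'yaw': np.float64(-0.077), 'rot': array([-0.003,  0.   , -0.001]), 'gap': 33.5, 'F': array([-0.1,  0.1, -1.8])}
```

Request:
arm_command:
  targets:
    - [[0,0.0005,0.004,0,0,0,0],[0,0,0.004,0,0,0,0],[0,0,0.002,0,0,0,0],[0,0,0.002,0,0,0,0]]

```text
time: 20.82
position: [624.7, 61.3, 43.1]
ee_rot: [[-0.077, 0.004, 0.997], [-0.997, 0.003, -0.077], [-0.003, -1.0, 0.004]]
ft_force: [-4.1, 0.2, 9.5]
finger_gap: 33.6
```

Request:
arm_command:
  targets:
    - [[0.6,0,0,0,0,0,0],[1,0,0,0,0,0,0],[1,0,0,0,0,0,0],[1,0,-0.03,0,0,0,0],[1,0,-0.04,0,0,0,0],[1,0,-0.035,0,0,0,0]]

```text
time: 21.58
position: [621.9, 61.2, 146.5]
ee_rot: [[-0.077, -0.003, 0.997], [-0.997, 0.001, -0.077], [-0.001, -1.0, -0.003]]
ft_force: [-0.0, -0.3, 0.6]
finger_gap: 85.3
```

Run:
```python
from h import *
plan((428,-280.6,155),-0.077)
snap('w14')
```

```text
{'t': 21.57, 'pos': array([621.9,  61.2, 146.5]), 'd': array([ 355.7,   -8.3, -167.1]), 'yaw': np.float64(-0.077), 'rot': array([ 0.003,  0.   , -0.001]), 'gap': 85.3, 'F': array([-0. , -0.3,  0.6])}
```

View pics/w14.png

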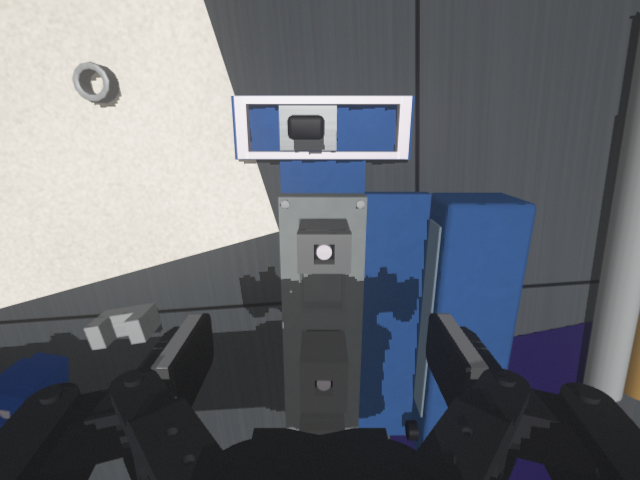

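Mod1 is home with its button at (324,252). Next is the last module, mod2.

Request:
arm_command:
  targets:
    - [[1,0.045,-0.004,-0.021,0,0,0],[1,0.045,-0.004,-0.021,0,0,0],[1,0.045,0,-0.021,0,0,0],[1,0.045,0,-0.021,0,0,0],[1,0.045,0,-0.021,0,0,0],[1,0.045,0,-0.021,0,0,0],[1,0.045,0,-0.021,0,0,0],[1,0.03,0,-0.015,0,0,0]]

```text
time: 22.62
position: [437.2, -277.2, 157.4]
ee_rot: [[-0.067, 0.015, 0.998], [-0.998, 0.003, -0.067], [-0.004, -1.0, 0.014]]
ft_force: [-0.7, 0.5, 0.6]
finger_gap: 85.3
```

Request:
arm_command:
  targets:
    - [[1,0,0,0,0,0,0],[1,0,0,0,0,0,0]]

```text
time: 22.88
position: [435.4, -279.8, 157.3]
ee_rot: [[-0.074, 0.015, 0.997], [-0.997, 0.002, -0.074], [-0.003, -1.0, 0.014]]
ft_force: [-0.3, 0.5, -0.5]
finger_gap: 85.7
```

Run:
```python
from h import *
held('w14',(324,252.2),66)
plan((428,-280.6,150),-0.077)
im,_=snap('w15')
```

```text
held [624.5  64.   66. ] tool [-2.9 80.5  2.6]
{'t': 22.88, 'pos': array([ 435.4, -279.8,  157.3]), 'd': array([ 1.3,  7.2, -7.4]), 'yaw': np.float64(-0.074), 'rot': array([-0.014,  0.003, -0.003]), 'gap': 85.7, 'F': array([-0.3,  0.5, -0.5])}
```

View pics/w15.png

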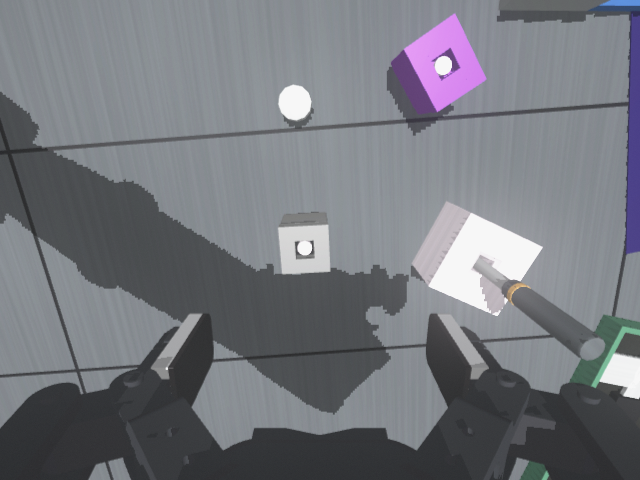

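```bash
python3 -c "
from h import *
im,_=load('w15');a=cv2.resize(im[205:285,265:345],None,fx=5,fy=5,interpolation=cv2.INTER_CUBIC)
b=cv2.resize(im[195:325,405:550],None,fx=3.07,fy=3.07,interpolation=cv2.INTER_CUBIC)[:400,:400]
cv2.imwrite('pics/w15c.png',np.hstack([a,cv2.resize(b,(400,400))]))"
```

```text
(no output)
```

View pics/w15c.png

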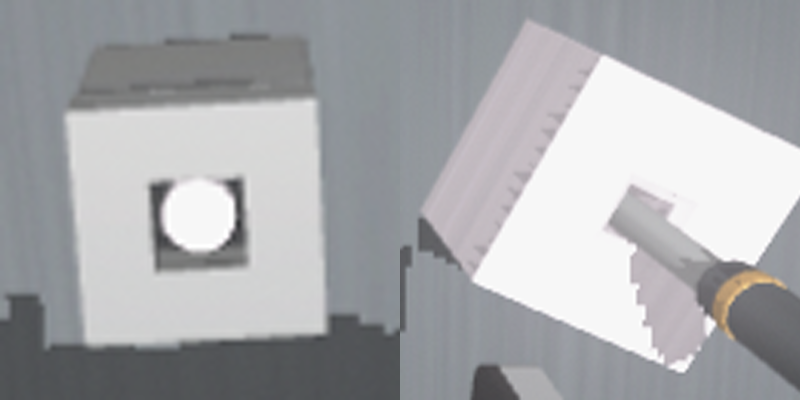

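Run:
```python
from h import *
quad('w15',[(66,112),(317,98),(329,334),(86,348)],58,(265,205,5))
held('w15',(265+199/5,205+215/5),54)
plan((430,-280.6,90),0)
```

```text
C [ 426.4 -280.6   58. ] L [34.1 34.3 34.4 34.4] ang [ -1.1 -91.  179.   88.6]
held [ 426.2 -280.4   54. ] tool [  1.5 103.2 -10.6]
{'t': 22.93, 'pos': array([ 435.2, -280. ,  157.4]), 'd': array([ 1.1, 67.3, -6.1]), 'yaw': np.float64(-0.074), 'rot': array([-0.014, -0.074, -0.002]), 'gap': 85.5, 'F': array([-0.4, -1.2,  0.6])}
```

Request:
arm_command:
  targets:
    - [[1,0.001,0.03,-0.009,-0.014,-0.055,-0.002],[1,0,0.03,0,0,0,0],[1,0,0.02,0,0,0,0],[1,0,0,0,0,0,0]]

```text
time: 23.42
position: [431.9, -274.2, 75.1]
ee_rot: [[-0.004, 0.003, 1.0], [-1.0, 0.002, -0.004], [-0.002, -1.0, 0.003]]
ft_force: [0.7, -0.9, -0.0]
finger_gap: 85.1
```

Run:
```python
from h import *
plan((426.3,-280.5,27),-0.019)
```

```text
{'t': 23.43, 'pos': array([ 431.9, -274.2,   75.1]), 'd': array([ 6.4, 48.1, -5.7]), 'yaw': np.float64(-0.004), 'rot': array([-0.003,  0.015, -0.002]), 'gap': 85.1, 'F': array([ 0.7, -0.9, -0. ])}
```

Request:
arm_command:
  targets:
    - [[1,0.006,0.02,-0.006,-0.003,0.015,-0.002],[1,0,0.02,0,0,0,0],[1,0,0.006,0,0,0,0],[1,0,0,0,0,0,0]]

```text
time: 23.92
position: [431.8, -278.7, 31.6]
ee_rot: [[-0.011, 0.007, 1.0], [-1.0, -0.002, -0.011], [0.002, -1.0, 0.007]]
ft_force: [0.9, 0.5, 0.1]
finger_gap: 85.3
```

Run:
```python
from h import *
plan((426.3,-280.5,27),-0.019)
```

```text
{'t': 23.93, 'pos': array([ 431.8, -278.7,   31.6]), 'd': array([ 1.9,  4.5, -5.5]), 'yaw': np.float64(-0.011), 'rot': array([-0.007,  0.008,  0.002]), 'gap': 85.3, 'F': array([0.9, 0.5, 0.1])}
```

Request:
arm_command:
  targets:
    - [[1,0.002,0.003,-0.006,-0.007,0.008,0.002],[1,0,0,0,0,0,0],[0.4,0,0,0,0,0,0],[0,0,0,0,0,0,0],[0,0,0,0,0,0,0],[0,0,0,0,0,0,0],[0,0,0,0,0,0,0]]

```text
time: 24.8
position: [427.3, -281.8, 30.9]
ee_rot: [[-0.019, 0.004, 1.0], [-1.0, -0.002, -0.019], [0.002, -1.0, 0.004]]
ft_force: [0.5, -0.2, -0.5]
finger_gap: 33.2
```

Run:
```python
from h import *
plan((426.3,-280.5,27),-0.019)
im,_=snap('w16');cv2.imwrite('pics/w16c.png',cv2.resize(im[240:440,220:420],None,fx=3,fy=3,interpolation=cv2.INTER_CUBIC))
```

```text
{'t': 24.8, 'pos': array([ 427.3, -281.8,   30.9]), 'd': array([-1.3,  3.9, -1. ]), 'yaw': np.float64(-0.019), 'rot': array([-0.004, -0.   ,  0.002]), 'gap': 33.2, 'F': array([ 0.5, -0.2, -0.5])}
```

View pics/w16c.png

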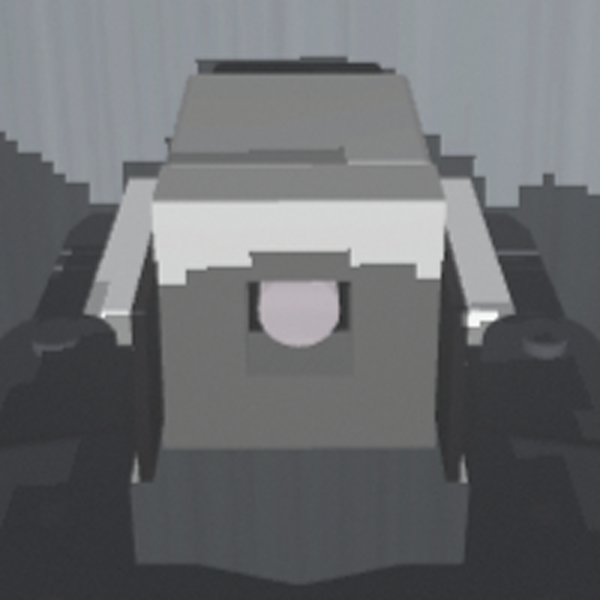

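Run:
```python
from h import *
held('w16',(319.7,343.3),54)
```

```text
held [ 427.  -280.4   54. ] tool [ -1.3 -23.1  -0.2]
```

Request:
arm_command:
  targets:
    - [[0,0,-0.03,0,0,0,0],[0,0,-0.04,0,0,0,0],[0,0,-0.04,0,0,0.058,0],[0,0,-0.01,0,0,0,0],[0,0,0,0,0,0,0]]

```text
time: 25.48
position: [424.2, -279.0, 150.4]
ee_rot: [[-0.078, -0.004, 0.997], [-0.997, 0.003, -0.078], [-0.002, -1.0, -0.004]]
ft_force: [0.6, 0.4, -1.9]
finger_gap: 33.3
```

Run:
```python
from h import *
plan((620.1,17,140),-0.077)
```

```text
{'t': 25.48, 'pos': array([ 424.2, -279. ,  150.4]), 'd': array([-310.3,   10.3,  172.3]), 'yaw': np.float64(-0.078), 'rot': array([ 0.004, -0.001, -0.002]), 'gap': 33.3, 'F': array([ 0.6,  0.4, -1.9])}
```

Request:
arm_command:
  targets:
    - [[0,-0.045,0,0.025,0,0,0],[0,-0.045,0,0.025,0,0,0],[0,-0.045,0,0.025,0,0,0],[0,-0.045,0,0.025,0,0,0],[0,-0.045,0,0.025,0,0,0],[0,-0.045,0,0.025,0,0,0],[0,-0.035,0,0.02,0,0,0],[0,0,0,0,0,0,0]]

```text
time: 26.48
position: [613.3, 22.6, 129.5]
ee_rot: [[-0.079, -0.034, 0.996], [-0.997, 0.006, -0.079], [-0.004, -0.999, -0.034]]
ft_force: [0.1, -0.3, -1.1]
finger_gap: 33.5
```

Run:
```python
from h import *
plan((620.2,17.9,100),-0.077)
```

```text
{'t': 26.48, 'pos': array([613.3,  22.6, 129.5]), 'd': array([ 4.2, 29.2,  8.3]), 'yaw': np.float64(-0.079), 'rot': array([ 0.034, -0.002, -0.004]), 'gap': 33.5, 'F': array([ 0.1, -0.3, -1.1])}
```

Request:
arm_command:
  targets:
    - [[0,0.004,0.015,0.008,0.034,0,-0.004],[0,0,0.02,0,0,0,0],[0,0,0.01,0,0,0,0],[0,0,0,0,0,0,0]]

```text
time: 26.98
position: [614.8, 14.6, 75.7]
ee_rot: [[-0.081, -0.013, 0.997], [-0.997, -0.004, -0.081], [0.005, -1.0, -0.012]]
ft_force: [0.4, -0.4, -1.4]
finger_gap: 33.2
```

Run:
```python
from h import *
plan((620.2,17.9,70),-0.077)
```

```text
{'t': 26.98, 'pos': array([614.8,  14.6,  75.7]), 'd': array([-3.7,  5.6,  5.2]), 'yaw': np.float64(-0.081), 'rot': array([ 0.013, -0.004,  0.005]), 'gap': 33.2, 'F': array([ 0.4, -0.4, -1.4])}
```

Request:
arm_command:
  targets:
    - [[0,-0.004,0,0.005,0.013,-0.004,0.005],[0,0,0,0,0,0,0],[0,0,0,0,0,0,0]]

```text
time: 27.35
position: [621.5, 17.7, 77.1]
ee_rot: [[-0.077, 0.004, 0.997], [-0.997, 0.0, -0.077], [-0.001, -1.0, 0.004]]
ft_force: [-0.0, -0.0, -1.0]
finger_gap: 33.3
```

Run:
```python
from h import *
plan((620.2,17.9,43),-0.077)
snap('w17')
```

```text
{'t': 27.35, 'pos': array([621.5,  17.7,  77.1]), 'd': array([-0.1, 34.1, -1.5]), 'yaw': np.float64(-0.077), 'rot': array([-0.004, -0.   , -0.001]), 'gap': 33.3, 'F': array([-0., -0., -1.])}
```

View pics/w17.png

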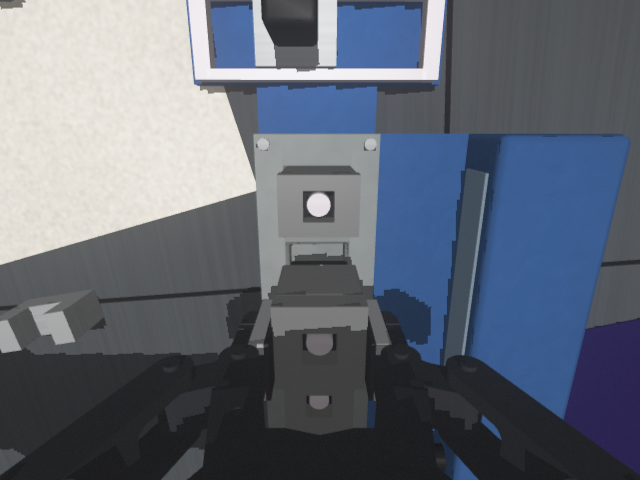

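Mod1 is home at (318,204). The held mod2 is over bay2, whose left edge shows at row ~243, with columns centred on 318. I'll lower it.

Request:
arm_command:
  targets:
    - [[0,0,0.01,-0.001,-0.004,0,0],[0,0,0.009,0,0,0,0],[0,0,0.006,0,0,0,0],[0,0,0,0,0,0,0]]

```text
time: 27.9
position: [620.2, 18.1, 50.1]
ee_rot: [[-0.077, -0.001, 0.997], [-0.997, 0.001, -0.077], [-0.001, -1.0, -0.001]]
ft_force: [0.1, 0.8, -2.1]
finger_gap: 33.3
```

Run:
```python
from h import *
plan((620.2,17.9,43),-0.077)
```

```text
{'t': 27.9, 'pos': array([620.2,  18.1,  50.1]), 'd': array([ 0.2,  7.1, -0. ]), 'yaw': np.float64(-0.077), 'rot': array([ 0.001,  0.   , -0.001]), 'gap': 33.3, 'F': array([ 0.1,  0.8, -2.1])}
```

Request:
arm_command:
  targets:
    - [[0,0,0.004,0,0,0,0],[0,0,0.004,0,0,0,0],[0,0,0.002,0,0,0,0],[0,0,0.002,0,0,0,0]]

```text
time: 28.4
position: [620.6, 18.0, 42.9]
ee_rot: [[-0.076, 0.0, 0.997], [-0.997, 0.003, -0.076], [-0.003, -1.0, -0.0]]
ft_force: [-4.8, 0.3, 7.8]
finger_gap: 33.3
```

Request:
arm_command:
  targets:
    - [[0.6,0,0,0,0,0,0],[1,0,0,0,0,0,0],[1,0,0,0,0,0,0],[1,0,-0.03,0,0,0,0],[1,0,-0.04,0,0,0,0],[1,0,-0.035,0,0,0,0]]

```text
time: 29.15
position: [618.8, 18.0, 147.0]
ee_rot: [[-0.077, -0.006, 0.997], [-0.997, 0.002, -0.077], [-0.002, -1.0, -0.006]]
ft_force: [0.3, 0.5, 0.2]
finger_gap: 85.4
```

Run:
```python
from h import *
snap('w18');plan((626,146,150),-0.077)
```

```text
{'t': 29.2, 'pos': array([622.1,  17.7, 152.5]), 'd': array([-128.3,    2.8,   -5.9]), 'yaw': np.float64(-0.076), 'rot': array([-0.003,  0.001, -0.003]), 'gap': 85.2, 'F': array([ 1. , -0.2,  3.8])}
```

View pics/w18.png

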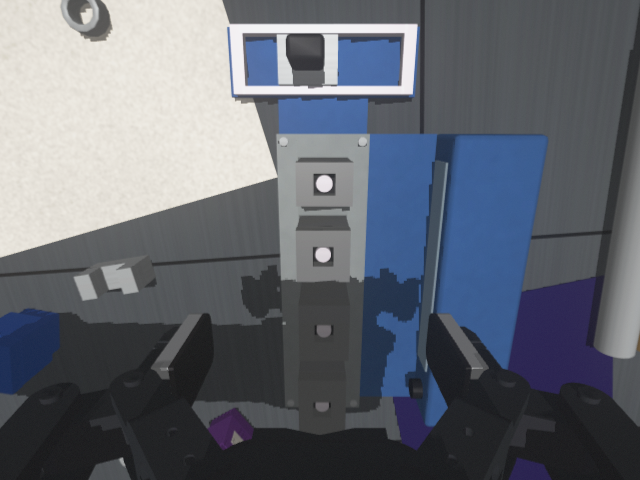

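Run:
```python
from h import *
for n,uv in dict(m1=(324,183.7),m2=(323,254.7),m3=(323.5,330.5),m4=(322.5,405.5)).items():held('w18',uv,66)
im,_=load('w18');a=cv2.resize(im[10:110,220:430],None,fx=3.8,fy=3,interpolation=cv2.INTER_CUBIC)
im,_=load('w14');b=cv2.resize(im[85:185,220:430],None,fx=3.8,fy=3,interpolation=cv2.INTER_CUBIC)
cv2.imwrite('pics/w18c.png',np.vstack([a,b]))
```

```text
held [624.3  64.2  66. ] tool [-46.3  81.1   2.5]
held [620.4  19.   66. ] tool [-1. 81.  2.]
held [616.7 -35.8  66. ] tool [53.9 80.9  2.5]
held [611.5 -97.9  66. ] tool [116.3  80.8   2. ]
```

View pics/w18c.png

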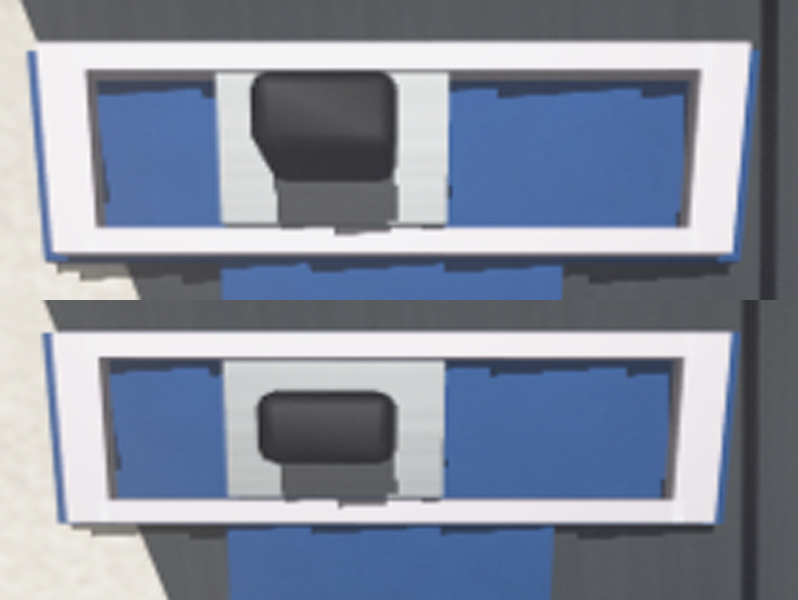

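Run:
```python
from h import *
quad('w14',[(287.6,115.3),(324.5,115.3),(324.5,138.5),(287.6,138.5)],59)
# frame top outline guess z 20
for z in (15,20,25):quad('w14',[(220+43/3.8,85+33/3),(220+738/3.8,85+32/3),(220+718/3.8,85+223/3),(220+57/3.8,85+222/3)],z)
```

```text
C [619.4 140.8  59. ] L [21.8 13.1 22.2 13.1] ang [ -4.4 -94.1 175.6  84.1]
C [629.2 139.7  15. ] L [126.7  43.  126.5  42.6] ang [ -4.3 -95.1 175.5  85.1]
C [629.2 139.6  20. ] L [124.4  42.2 124.2  41.8] ang [ -4.3 -95.1 175.5  85.1]
C [629.2 139.6  25. ] L [122.1  41.4 121.9  41. ] ang [ -4.3 -95.1 175.5  85.1]
```

Run:
```python
from h import *
plan((579.5,143.9,100),-0.077)
```

```text
{'t': 29.2, 'pos': array([622.1,  17.7, 152.5]), 'd': array([-122.5,   52.7,  -52.3]), 'yaw': np.float64(-0.076), 'rot': array([-0.003,  0.001, -0.003]), 'gap': 85.2, 'F': array([ 1. , -0.2,  3.8])}
```

Request:
arm_command:
  targets:
    - [[0,-0.04,0,-0.013,0,0,0],[0,-0.04,0,-0.013,0,0,0],[0,-0.04,0,-0.013,0,0,0],[0,-0.003,0.01,-0.002,0,0,0],[0,0,0.02,0,0,0,0],[0,0,0,0,0,0,0],[0,0,0,0,0,0,0]]

```text
time: 30.08
position: [593.0, 143.4, 123.0]
ee_rot: [[-0.081, 0.01, 0.997], [-0.997, 0.0, -0.081], [-0.001, -1.0, 0.01]]
ft_force: [0.1, -0.3, -0.0]
finger_gap: 0.2
```

Run:
```python
from h import *
plan((579.5,143.9,42),-0.077)
snap('w19')
```

```text
{'t': 30.07, 'pos': array([593. , 143.4, 123. ]), 'd': array([  0.7,  80.9, -14.3]), 'yaw': np.float64(-0.081), 'rot': array([-0.01 , -0.004, -0.001]), 'gap': 0.2, 'F': array([ 0.1, -0.3, -0. ])}
```

View pics/w19.png

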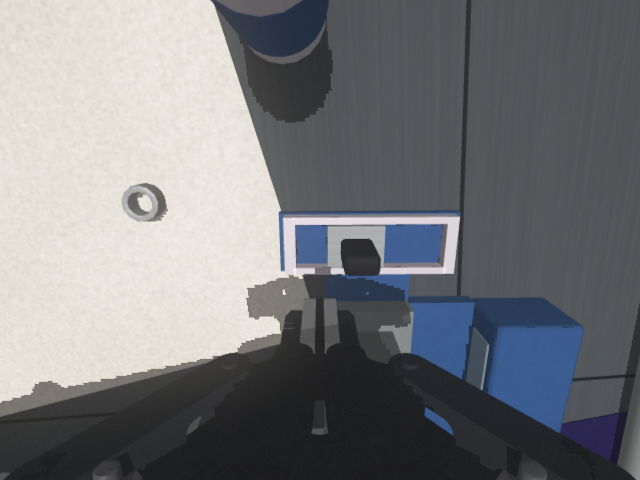

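Run:
```python
from h import *
_,s=load('w19');print(onz('wrist',[(363,264),(347,264),(380,264)],59,s).round(1))
```

```text
[[619.4 142.1  59. ]
 [609.9 142.9  59. ]
 [629.6 141.3  59. ]]
```

Request:
arm_command:
  targets:
    - [[0,0,0.01,-0.014,-0.01,-0.004,0],[0,0,0.03,0,0,0,0],[0,0,0.02,0,0,0,0],[0,0,0.005,0,0,0,0],[0,0,0,0,0,0,0]]

```text
time: 30.75
position: [583.5, 141.4, 61.1]
ee_rot: [[-0.082, 0.009, 0.997], [-0.997, 0.002, -0.082], [-0.002, -1.0, 0.009]]
ft_force: [-0.9, -0.3, 0.4]
finger_gap: 0.2
```

Run:
```python
from h import *
plan((653.8,138.2,42),-0.077)
```

```text
{'t': 30.75, 'pos': array([583.5, 141.4,  61.1]), 'd': array([-2.5, 19.7, 70.2]), 'yaw': np.float64(-0.082), 'rot': array([-0.009, -0.005, -0.002]), 'gap': 0.2, 'F': array([-0.9, -0.3,  0.4])}
```

Request:
arm_command:
  targets:
    - [[0,-0.001,0.014,-0.003,-0.009,-0.005,0],[0,0,0.006,0,0,0,0],[0,0,0,0,0,0,0],[0,0,0,0.01,0,0,0],[0,0,0,0.01,0,0,0],[0,0,0,0.01,0,0,0],[0,0,0,0.01,0,0,0],[0,0,0,0.01,0,0,0]]

```text
time: 31.75
position: [633.7, 139.2, 41.8]
ee_rot: [[-0.076, -0.001, 0.997], [-0.997, 0.004, -0.076], [-0.004, -1.0, -0.001]]
ft_force: [-2.1, -0.3, 1.2]
finger_gap: 0.1
```

Run:
```python
from h import *
plan((653.8,138.2,42),-0.077)
```

```text
{'t': 31.75, 'pos': array([633.7, 139.2,  41.8]), 'd': array([-0.5, -0.2, 20.1]), 'yaw': np.float64(-0.076), 'rot': array([ 0.001,  0.001, -0.004]), 'gap': 0.1, 'F': array([-2.1, -0.3,  1.2])}
```

Request:
arm_command:
  targets:
    - [[0,0,0,0.007,0,0,0],[0,0,0,0.006,0,0,0],[0,0,0,0.004,0,0,0],[0,0,0,0.002,0,0,0]]

```text
time: 32.25
position: [634.7, 139.3, 41.6]
ee_rot: [[-0.074, -0.047, 0.996], [-0.997, 0.007, -0.074], [-0.004, -0.999, -0.047]]
ft_force: [-5.3, 0.1, 4.1]
finger_gap: -0.5
```

Run:
```python
from h import *
s=sensors.state();print(s["joint_positions"].round(3),s["qvel"].round(3),s["tau"].round(1),s["moment"])
snap('w20');cv2.imwrite('pics/top20.png',imaging.grab_frame('top')[130:260,220:380].repeat(4,0).repeat(4,1))
```

```text
[-0.529  0.736  0.489  1.411 -0.371  1.132 -0.048] [ 0.02   0.025 -0.01  -0.049 -0.003  0.074  0.001] [  0.6 -48.6   7.8 -20.8  -0.1  -1.8   0. ] [-0.02805448  1.07709591  0.03555721]
```

View pics/w20.png

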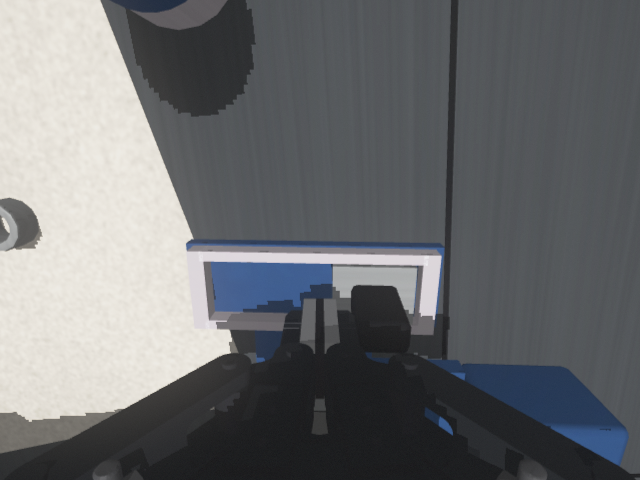

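View pics/top20.png

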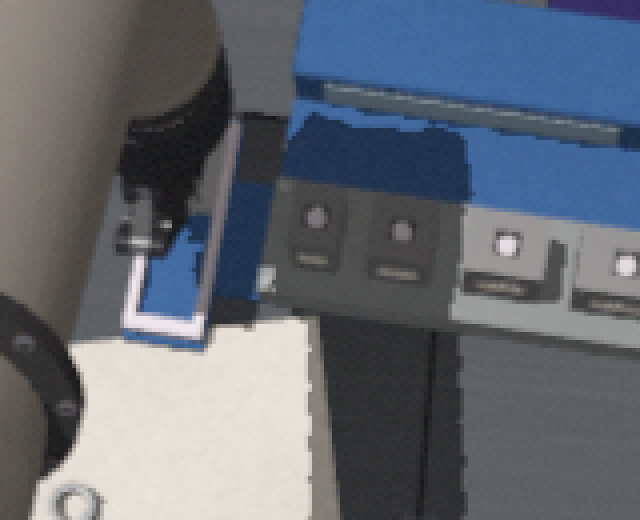

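Run:
```python
from h import *
im,s=load('w20');cv2.imwrite('pics/w20c.png',cv2.resize(im[235:360,180:450],None,fx=2.9,fy=2.9,interpolation=cv2.INTER_CUBIC))
plan((653.8,138.2,42),-0.077)
```

```text
{'t': 32.35, 'pos': array([634.8, 139.3,  41.6]), 'd': array([-0.3, -1.3, 19. ]), 'yaw': np.float64(-0.074), 'rot': array([ 0.047,  0.003, -0.004]), 'gap': -0.4, 'F': array([-7.3, -0. ,  6. ])}
```

View pics/w20c.png

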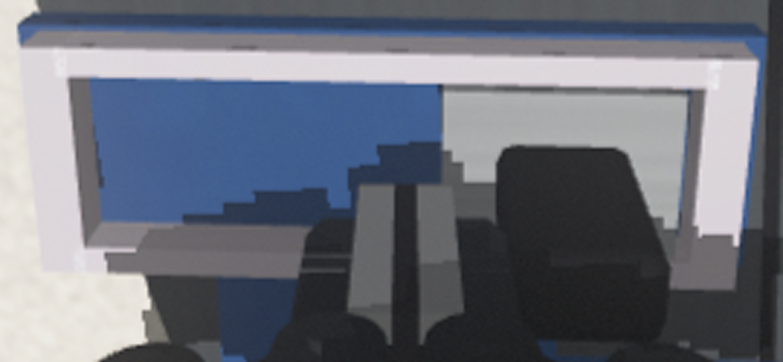

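The slide's carriage is against the far wall of its track: its right edge meets the wall at crop (690,90), and the reaction was −7 N with no motion. I'll back off and go and look at the stylus.

Request:
arm_command:
  targets:
    - [[0,0,0,-0.015,0.047,0,-0.004],[0,0,-0.02,-0.01,0,0,0],[0.5,0,-0.05,0,0,0,0],[0.5,0,-0.05,0,0,0,0],[0.5,0,-0.03,0,0,0,0],[0.5,0,0,0,0,0,0]]

```text
time: 33.1
position: [615.1, 140.7, 197.5]
ee_rot: [[-0.075, 0.013, 0.997], [-0.997, -0.001, -0.075], [0.0, -1.0, 0.013]]
ft_force: [0.4, 0.8, -0.3]
finger_gap: 42.6
```

Run:
```python
from h import *
plan((560,-200,200),-0.077)
im,_=snap('w21')
cv2.imwrite('pics/top21.png',imaging.grab_frame('top')[150:280,400:540].repeat(4,0).repeat(4,1))
```

```text
{'t': 33.1, 'pos': array([615.1, 140.7, 197.5]), 'd': array([343.9,  -2.8, -29.3]), 'yaw': np.float64(-0.075), 'rot': array([-0.013,  0.002,  0.   ]), 'gap': 42.6, 'F': array([ 0.4,  0.8, -0.3])}
```

View pics/w21.png

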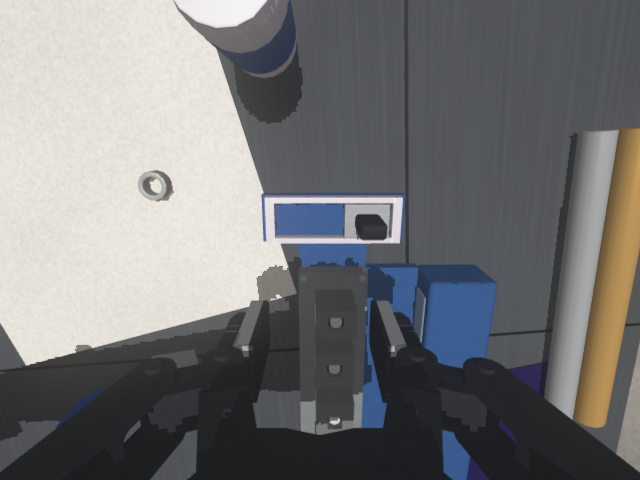

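View pics/top21.png

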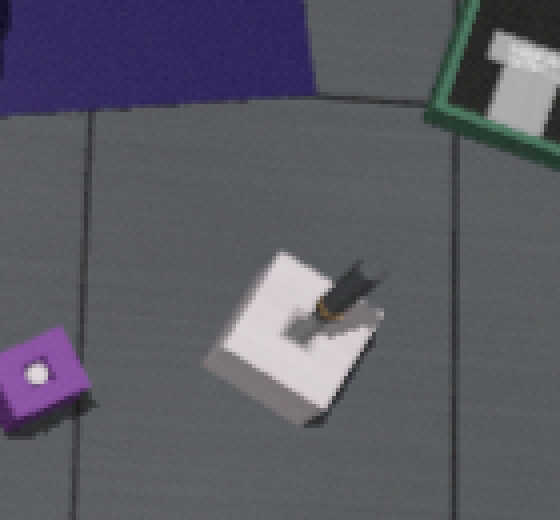

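The stand has been knocked slightly: its top corner moved from (465.7,202) to (470.8,213) in the top view. I'll go over it for a fresh look.

Run:
```python
from h import *
print(onz("top",[(470.7,213),(495,229)],50),onz("top",(400+303/4,150+328/4),50))
plan((555,-290,205),-0.077)
```

```text
[[ 593.44426471 -296.71970467   50.        ]
 [ 563.3748888  -347.34843835   50.        ]] [[ 553.89354539 -307.9452598    50.        ]]
{'t': 33.2, 'pos': array([612.7, 140.6, 194. ]), 'd': array([433.8, -10.3, -25. ]), 'yaw': np.float64(-0.075), 'rot': array([-0.006,  0.002,  0.002]), 'gap': 42.6, 'F': array([-0.5, -0. ,  0.6])}
```

Request:
arm_command:
  targets:
    - [[0.5,0.05,-0.002,0,-0.013,0,0],[0.5,0.05,0,-0.004,0,0,0],[0.5,0.05,0,-0.004,0,0,0],[0.5,0.05,0,-0.004,0,0,0],[0.5,0.05,0,-0.004,0,0,0],[0.5,0.05,0,-0.004,0,0,0],[0.5,0.05,0,-0.004,0,0,0],[0.5,0.03,0,-0.004,0,0,0]]

```text
time: 34.2
position: [550.7, -240.3, 178.2]
ee_rot: [[-0.065, -0.033, 0.997], [-0.998, 0.002, -0.065], [0.001, -0.999, -0.033]]
ft_force: [0.3, -0.1, 0.3]
finger_gap: 42.7
```

Request:
arm_command:
  targets:
    - [[0.5,0.04,0,0,0,0,0],[0.5,0,0,0,0,0,0],[0.5,0,0,0,0,0,0]]

```text
time: 34.58
position: [543.8, -283.9, 171.8]
ee_rot: [[-0.073, -0.043, 0.996], [-0.997, 0.004, -0.072], [-0.001, -0.999, -0.043]]
ft_force: [-0.3, -0.0, -0.2]
finger_gap: 42.8
```

Run:
```python
from h import *
plan((555,-300,205),-0.077)
im,_=snap('w22')
```

```text
{'t': 34.58, 'pos': array([ 543.8, -283.9,  171.8]), 'd': array([ 15.3, -33.7,  10.9]), 'yaw': np.float64(-0.073), 'rot': array([ 0.043,  0.004, -0.001]), 'gap': 42.8, 'F': array([-0.3, -0. , -0.2])}
```

View pics/w22.png

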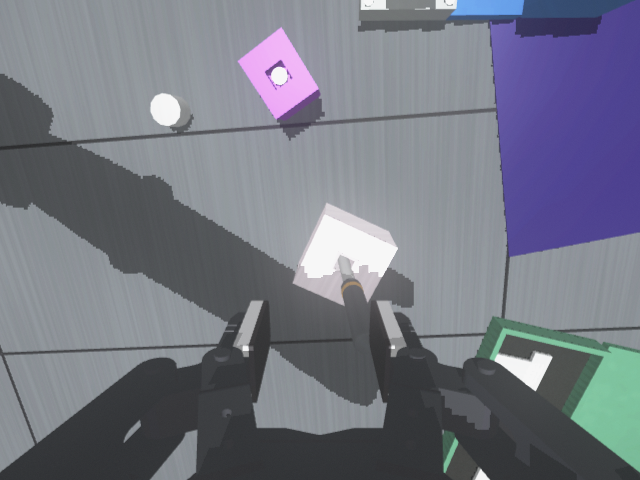

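Run:
```python
from h import *
_,s=load('w22');print(onz('wrist',(344,262),50,s),onz('wrist',(351.5,287),80,s))
im,_=load('w22');cv2.imwrite('pics/w22c.png',cv2.resize(im[195:355,280:430],None,fx=3.7,fy=3.7,interpolation=cv2.INTER_CUBIC))
plan((555,-305,190),-0.077)
```

```text
[[ 555.58748908 -303.06009075   50.        ]] [[ 559.7324686  -310.86700203   80.        ]]
{'t': 34.62, 'pos': array([ 543.3, -284.4,  171.9]), 'd': array([ 19.7, -18.7,  12.4]), 'yaw': np.float64(-0.073), 'rot': array([0.044, 0.004, 0.   ]), 'gap': 42.8, 'F': array([-0.7, -0.5,  0.1])}
```

View pics/w22c.png

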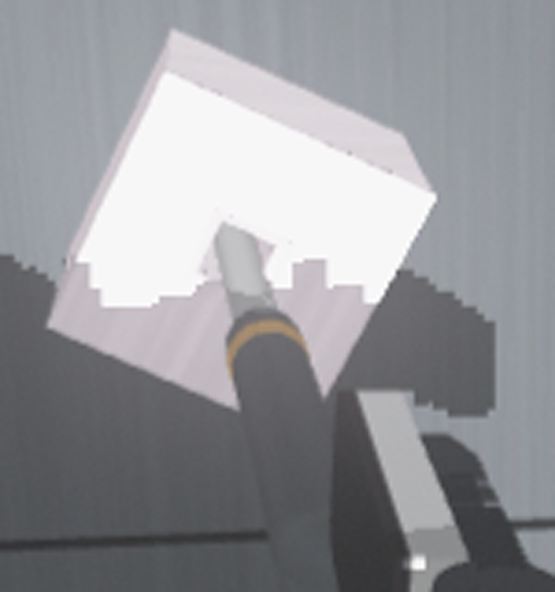

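Request:
arm_command:
  targets:
    - [[0.7,0,-0.01,0.012,0.044,0.004,0],[0.7,0.008,-0.01,0,0,0,0],[0.7,0,0,0,0,0,0],[0.7,0,0,0,0,0,0]]

```text
time: 35.12
position: [557.6, -290.6, 193.0]
ee_rot: [[-0.072, 0.005, 0.997], [-0.997, 0.001, -0.072], [-0.001, -1.0, 0.005]]
ft_force: [-0.4, -1.1, 0.2]
finger_gap: 60.0
```

Run:
```python
from h import *
_,s=load('w22');print(onz('wrist',(346.2,266.6),50,s),onz('wrist',(349.9,280),80,s))
plan((555,-305,190),-0.077)
im,_=snap('w23')
cv2.imwrite('pics/w23c.png',cv2.resize(im[180:430,250:450],None,fx=3,fy=2.4,interpolation=cv2.INTER_CUBIC))
a=imaging.grab_frame('side')[330:450,390:510].repeat(3,0).repeat(3,1)
b=imaging.grab_frame('top')[170:290,420:540].repeat(3,0).repeat(3,1)
cv2.imwrite('pics/st23.png',np.hstack([a,b]))
```

```text
[[ 557.09772787 -306.88582781   50.        ]] [[ 558.90957366 -305.60918964   80.        ]]
{'t': 35.12, 'pos': array([ 557.6, -290.6,  193. ]), 'd': array([14.5,  3. , -1.6]), 'yaw': np.float64(-0.072), 'rot': array([-0.005,  0.005, -0.001]), 'gap': 60.0, 'F': array([-0.4, -1.1,  0.2])}
```

View pics/w23c.png

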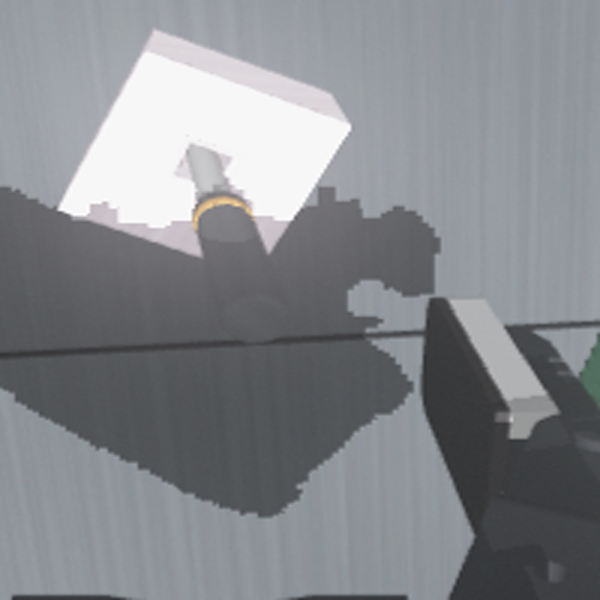

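View pics/st23.png

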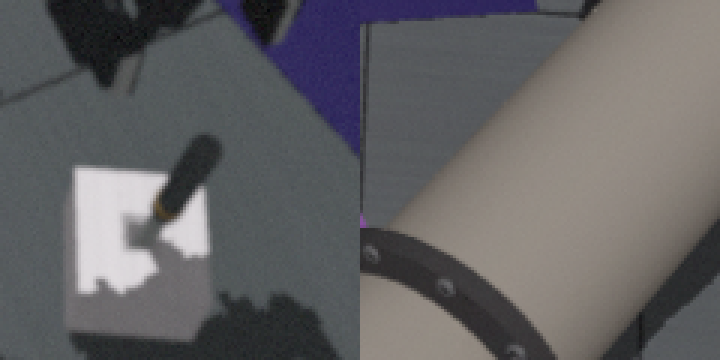

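Run:
```python
from h import *
_,s=load('w23');f=lambda c:(250+c[0]/3,180+c[1]/2.4)
print(onz('wrist',f((254,318)),148,s),onz('wrist',f((221,213)),80,s))
c=onz('wrist',[f(x) for x in ((150,50),(350,127),(60,210))],50,s);print(c,np.linalg.norm(c[1]-c[0]),np.linalg.norm(c[2]-c[0]),c[1:].mean(0))
plan((558,-305.5,91),-0.077)
```

```text
[[ 564.60653602 -312.61551466  148.        ]] [[ 559.50351877 -311.52635576   80.        ]]
[[ 544.57315906 -264.86591857   50.        ]
 [ 595.84196181 -294.7086537    50.        ]
 [ 514.9296049  -318.5511304    50.        ]] 59.32182545651618 61.32570645515197 [ 555.38578336 -306.62989205   50.        ]
{'t': 35.27, 'pos': array([ 557.3, -290.9,  192.7]), 'd': array([ 14.6, 101.7,   1.4]), 'yaw': np.float64(-0.072), 'rot': array([-0.004,  0.005, -0.001]), 'gap': 59.6, 'F': array([-1. ,  0.5,  0.5])}
```

Request:
arm_command:
  targets:
    - [[0.7,0,0,0,-0.004,0.16,0],[0.7,0,0,0,0,0.16,0],[0.7,0,0,0,0,0.158,0],[0.7,0,0,0,0,0,0]]

```text
time: 35.78
position: [556.8, -290.1, 191.5]
ee_rot: [[-0.534, -0.002, 0.845], [-0.845, 0.003, -0.534], [-0.001, -1.0, -0.003]]
ft_force: [-0.6, -0.4, 0.4]
finger_gap: 59.9
```

Run:
```python
from h import *
plan((556.5,-307.3,180),-0.55)
```

```text
{'t': 35.77, 'pos': array([ 556.8, -290.1,  191.5]), 'd': array([14.7, 11.5,  9. ]), 'yaw': np.float64(-0.564), 'rot': array([ 0.003, -0.014, -0.001]), 'gap': 59.9, 'F': array([-0.6, -0.4,  0.4])}
```

Request:
arm_command:
  targets:
    - [[0.7,0.014,0.01,0.009,0.003,-0.014,0],[0.7,0,0,0,0,0,0],[0.7,0,0,0,0,0,0]]

```text
time: 36.15
position: [557.4, -305.5, 181.3]
ee_rot: [[-0.516, 0.001, 0.857], [-0.857, 0.003, -0.516], [-0.003, -1.0, -0.001]]
ft_force: [0.1, 1.1, 0.5]
finger_gap: 59.7
```

Run:
```python
from h import *
plan((556.5,-307.3,92),-0.55)
im,_=snap('w24')
```

```text
{'t': 36.15, 'pos': array([ 557.4, -305.5,  181.3]), 'd': array([ 2.2, 89.3,  0.2]), 'yaw': np.float64(-0.542), 'rot': array([ 0.001,  0.008, -0.003]), 'gap': 59.7, 'F': array([0.1, 1.1, 0.5])}
```

View pics/w24.png

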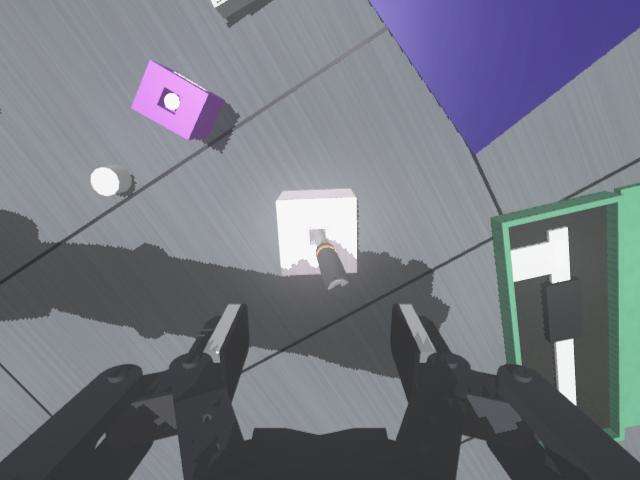

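Run:
```python
from h import *
quad('w24',[(278,201),(353,198),(357,272),(282,275)],50)
held('w24',(338,283.5),148)
plan((555.5,-307.,92),-0.55)
```

```text
C [ 555.  -306.2   50. ] L [56.4 59.6 60.  59.7] ang [ -28.7 -116.4  151.4   60.1]
held [ 566.1 -309.3  148. ] tool [-1.2 33.3  9.4]
{'t': 36.2, 'pos': array([ 557.1, -305.8,  181.3]), 'd': array([ 2.1, 89.3, -0.7]), 'yaw': np.float64(-0.542), 'rot': array([ 0.001,  0.008, -0.002]), 'gap': 59.5, 'F': array([-0.2,  0.5,  0.4])}
```

Request:
arm_command:
  targets:
    - [[0.7,0.001,0.03,0,0,0.008,0],[0.7,0,0.03,0,0,0,0],[0.7,0,0.02,0,0,0,0],[0.7,0,0,0,0,0,0]]

```text
time: 36.7
position: [559.1, -304.4, 101.7]
ee_rot: [[-0.518, 0.005, 0.855], [-0.855, 0.002, -0.518], [-0.005, -1.0, 0.003]]
ft_force: [0.3, -0.4, -0.6]
finger_gap: 59.6
```

Run:
```python
from h import *
plan((555.8,-306.8,92),-0.55)
```

```text
{'t': 36.7, 'pos': array([ 559.1, -304.4,  101.7]), 'd': array([ 3.8,  9.7, -1.6]), 'yaw': np.float64(-0.545), 'rot': array([-0.003,  0.005, -0.005]), 'gap': 59.6, 'F': array([ 0.3, -0.4, -0.6])}
```

Request:
arm_command:
  targets:
    - [[0.7,0.004,0.007,-0.002,-0.003,0.005,-0.005],[0.7,0,0,0,0,0,0],[0.4,0,0,0,0,0,0],[0.2,0,0,0,0,0,0],[0,0,0,0,0,0,0],[0,0,0,0,0,0,0],[0,0,0,0,0,0,0],[0,0,0,0,0,0,0]]
  grip_force: 60

```text
time: 37.7
position: [556.6, -307.6, 98.2]
ee_rot: [[-0.522, 0.004, 0.853], [-0.853, -0.002, -0.522], [-0.0, -1.0, 0.005]]
ft_force: [0.2, -0.3, 0.1]
finger_gap: 12.7
```

Run:
```python
from h import *
plan((555.8,-306.8,92),-0.55)
snap('w25')
```

```text
{'t': 37.7, 'pos': array([ 556.6, -307.6,   98.2]), 'd': array([-0.3,  6.2, -1.2]), 'yaw': np.float64(-0.549), 'rot': array([-0.005,  0.001, -0.   ]), 'gap': 12.7, 'F': array([ 0.2, -0.3,  0.1])}
```

View pics/w25.png

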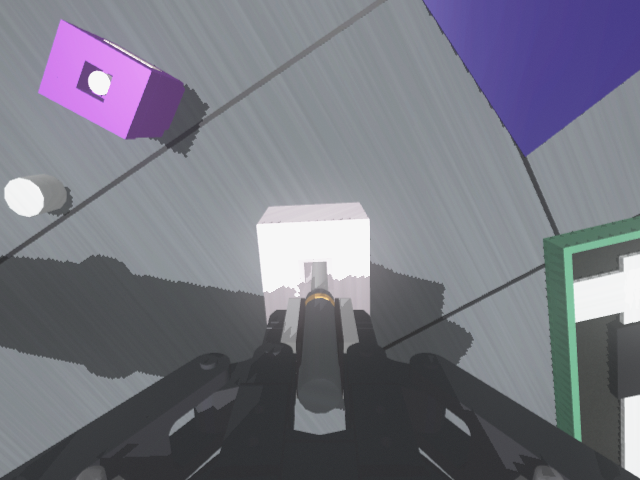

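Gripped (gap 12.7 mm on the 14 mm handle). I'll lift it straight out.

Request:
arm_command:
  targets:
    - [[0,0,-0.02,0,0,0,0],[0,0,-0.03,0,0,0,0],[0,0,-0.03,0,0,0,0],[0,0,-0.01,0,0,0,0],[0,0,0,0,0,0,0],[0,0,0,0,0,0,0]]

```text
time: 38.5
position: [555.8, -306.6, 187.1]
ee_rot: [[-0.522, 0.001, 0.853], [-0.853, -0.001, -0.522], [0.0, -1.0, 0.001]]
ft_force: [-0.3, 0.1, -0.4]
finger_gap: 12.7
```

Run:
```python
from h import *
plan((624,64,180),-0.077)
snap('w26')
```

```text
{'t': 38.5, 'pos': array([ 555.8, -306.6,  187.1]), 'd': array([-351.7,    6.9, -135.3]), 'yaw': np.float64(-0.549), 'rot': array([-0.001, -0.472,  0.   ]), 'gap': 12.7, 'F': array([-0.3,  0.1, -0.4])}
```

View pics/w26.png

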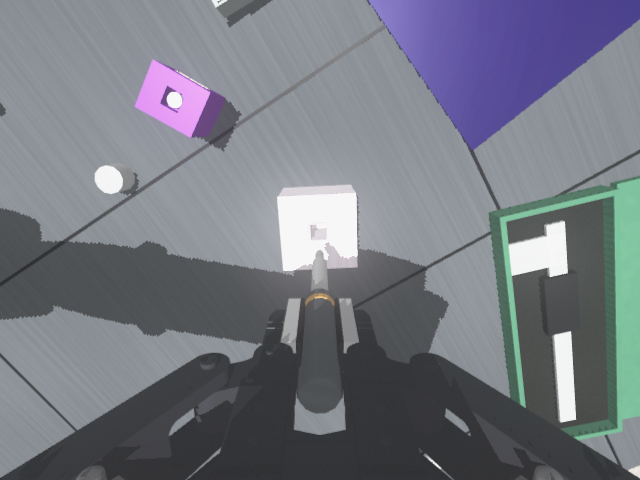

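Run:
```python
from h import *
im,_=load('w26');cv2.imwrite('pics/w26c.png',cv2.resize(im[180:300,260:380],None,fx=5,fy=5,interpolation=cv2.INTER_CUBIC))
```

```text
(no output)
```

View pics/w26c.png

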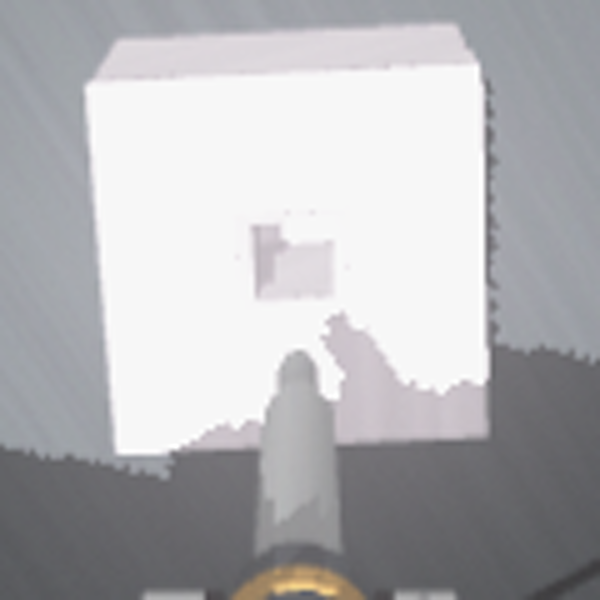

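Run:
```python
from h import *
_,s=load('w26');ztip=s["position"][2]-90.2
print(ztip);held('w26',(260+297/5,180+356/5),ztip)
quad('w26',[(87,86),(480,64),(488,437),(117,456)],50,(260,180,5))
print(onz('wrist',(260+292.5/5,180+257/5),50,s))
```

```text
96.92852253023919
held [ 555.8 -306.4   96.9] tool [-0.2 90.2 -0.2]
C [ 555.  -306.5   50. ] L [60.1 60.8 60.4 60.7] ang [ -28.2 -118.5  151.7   61.2]
[[ 555.79985138 -305.17362498   50.        ]]
```

Request:
arm_command:
  targets:
    - [[0,0,-0.003,0,0,-0.158,0],[0,0,0,0,0,-0.157,0],[0,0,0,0,0,-0.157,0],[0,-0.045,0,0.005,0,0,0],[0,-0.045,0,0.005,0,0,0],[0,-0.045,0,0.005,0,0,0],[0,-0.045,0,0.005,0,0,0],[0,-0.045,0,0.005,0,0,0]]

```text
time: 39.55
position: [589.8, -82.1, 179.1]
ee_rot: [[-0.074, -0.017, 0.997], [-0.997, 0.001, -0.074], [0.0, -1.0, -0.017]]
ft_force: [0.3, -1.1, 0.5]
finger_gap: 12.3
```

Request:
arm_command:
  targets:
    - [[0,-0.045,0,0.004,0,0,0],[0,-0.045,0,0.004,0,0,0],[0,-0.03,0,0.003,0,0,0],[0,0,0,0,0,0,0],[0,0,0,0,0,0,0]]

```text
time: 40.17
position: [606.9, 46.9, 172.3]
ee_rot: [[-0.066, -0.027, 0.997], [-0.998, 0.002, -0.066], [-0.0, -1.0, -0.027]]
ft_force: [0.4, -0.7, -0.4]
finger_gap: 12.3
```

Run:
```python
from h import *
plan((624.2,64.1,175),-0.077)
```

```text
{'t': 40.17, 'pos': array([606.9,  46.9, 172.3]), 'd': array([-18.3,  -3.1,  16.1]), 'yaw': np.float64(-0.066), 'rot': array([ 0.027,  0.011, -0.   ]), 'gap': 12.3, 'F': array([ 0.4, -0.7, -0.4])}
```

Request:
arm_command:
  targets:
    - [[0,-0.018,-0.004,0.016,0.027,0.011,0],[0,0,0,0,0,0,0],[0,0,0,0,0,0,0]]

```text
time: 40.55
position: [625.4, 61.1, 176.0]
ee_rot: [[-0.083, 0.002, 0.997], [-0.997, -0.002, -0.083], [0.001, -1.0, 0.002]]
ft_force: [-0.2, -1.4, -1.2]
finger_gap: 12.8
```

Run:
```python
from h import *
plan((624.2,64.1,165),-0.077)
```

```text
{'t': 40.55, 'pos': array([625.4,  61.1, 176. ]), 'd': array([-3. , 11. , -1.4]), 'yaw': np.float64(-0.083), 'rot': array([-0.002, -0.006,  0.001]), 'gap': 12.8, 'F': array([-0.2, -1.4, -1.2])}
```

Request:
arm_command:
  targets:
    - [[0,-0.003,0.008,-0.001,-0.002,-0.006,0.001],[0,0,0,0,0,0,0],[0,0,0,0,0,0,0]]

```text
time: 40.92
position: [624.2, 63.0, 167.4]
ee_rot: [[-0.078, -0.001, 0.997], [-0.997, -0.001, -0.078], [0.001, -1.0, -0.001]]
ft_force: [-0.3, 0.3, -0.2]
finger_gap: 12.2
```

Run:
```python
from h import *
plan((624.2,64.1,156.2),-0.077)
im,_=snap('w27');cv2.imwrite('pics/w27c.png',cv2.resize(im[160:320,240:400],None,fx=3.7,fy=3.7,interpolation=cv2.INTER_CUBIC))
```

```text
{'t': 40.92, 'pos': array([624.2,  63. , 167.4]), 'd': array([-1.1, 11.2, -0.1]), 'yaw': np.float64(-0.078), 'rot': array([ 0.001, -0.001,  0.001]), 'gap': 12.2, 'F': array([-0.3,  0.3, -0.2])}
```

View pics/w27c.png

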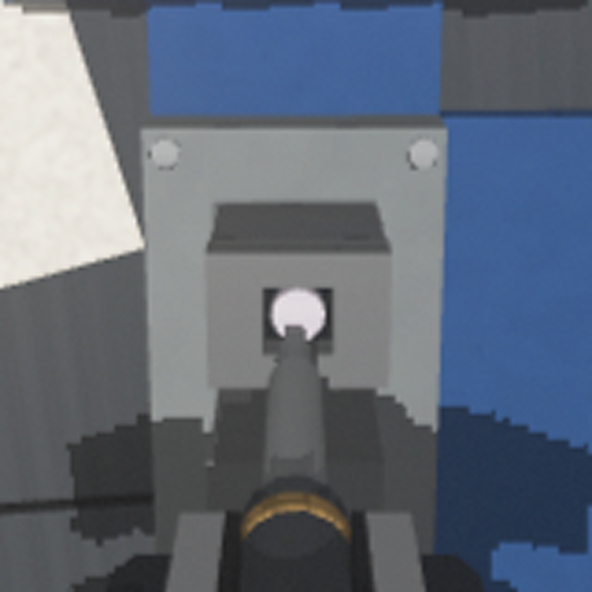

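Request:
arm_command:
  targets:
    - [[0,-0.001,0.005,0,0,0,0],[0,0,0.004,0,0,0,0],[0,0,0,0,0,0,0]]

```text
time: 41.35
position: [624.0, 64.1, 157.5]
ee_rot: [[-0.078, -0.002, 0.997], [-0.997, -0.001, -0.078], [0.001, -1.0, -0.002]]
ft_force: [0.7, -1.2, 0.3]
finger_gap: 12.5
```

Run:
```python
from h import *
plan((624.2,64.1,152.2),-0.077)
im,_=snap('w28');cv2.imwrite('pics/w28c.png',cv2.resize(im[160:320,240:400],None,fx=3.7,fy=3.7,interpolation=cv2.INTER_CUBIC))
```

```text
{'t': 41.35, 'pos': array([624. ,  64.1, 157.5]), 'd': array([-0. ,  5.3,  0.2]), 'yaw': np.float64(-0.078), 'rot': array([ 0.002, -0.001,  0.001]), 'gap': 12.5, 'F': array([ 0.7, -1.2,  0.3])}
```

View pics/w28c.png

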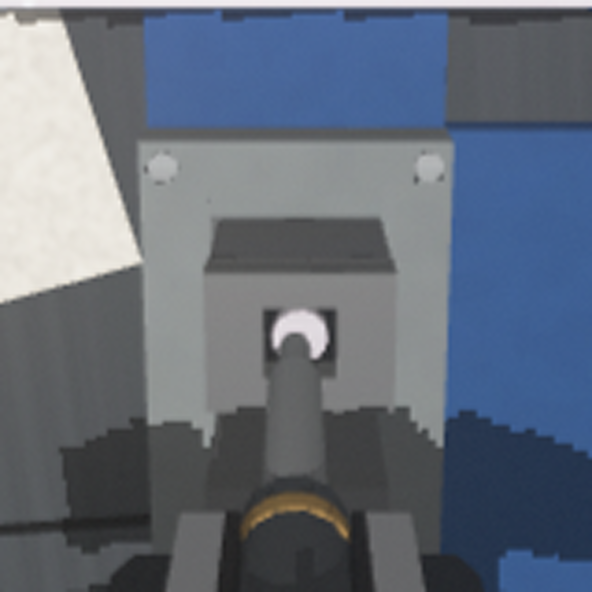

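The point is over mod1's button, at crop (294,340) against (300,335). Pressing.

Request:
arm_command:
  targets:
    - [[0,0,0.002,0.0005,0,0,0],[0,0,0.003,0,0,0,0],[0,0,0.002,0,0,0,0]]

```text
time: 41.78
position: [625.0, 64.1, 151.8]
ee_rot: [[-0.078, -0.0, 0.997], [-0.997, -0.0, -0.078], [0.0, -1.0, -0.0]]
ft_force: [-2.8, 0.5, 7.4]
finger_gap: 12.3
```

Run:
```python
from h import *
plan((624.2,64.1,152.2),-0.077)
```

```text
{'t': 41.77, 'pos': array([625. ,  64.1, 151.8]), 'd': array([ 0. , -0.4, -0.8]), 'yaw': np.float64(-0.078), 'rot': array([ 0.   , -0.001,  0.   ]), 'gap': 12.3, 'F': array([-2.8,  0.5,  7.4])}
```

Request:
arm_command:
  targets:
    - [[0,0,0.001,0,0,0,0],[0,0,0.001,0,0,0,0]]

```text
time: 42.02
position: [625.0, 64.0, 151.9]
ee_rot: [[-0.078, 0.001, 0.997], [-0.997, 0.001, -0.078], [-0.001, -1.0, 0.001]]
ft_force: [-1.4, -0.4, 6.0]
finger_gap: 12.0
```

Run:
```python
from h import *
plan((624.2,64.1,152.2),-0.077)
im,_=snap('w29');cv2.imwrite('pics/w29c.png',cv2.resize(im[160:320,240:400],None,fx=3.7,fy=3.7,interpolation=cv2.INTER_CUBIC))
```

```text
{'t': 42.02, 'pos': array([625. ,  64. , 151.9]), 'd': array([-0. , -0.3, -0.8]), 'yaw': np.float64(-0.078), 'rot': array([-0.001, -0.001, -0.001]), 'gap': 12.0, 'F': array([-1.4, -0.4,  6. ])}
```

View pics/w29c.png

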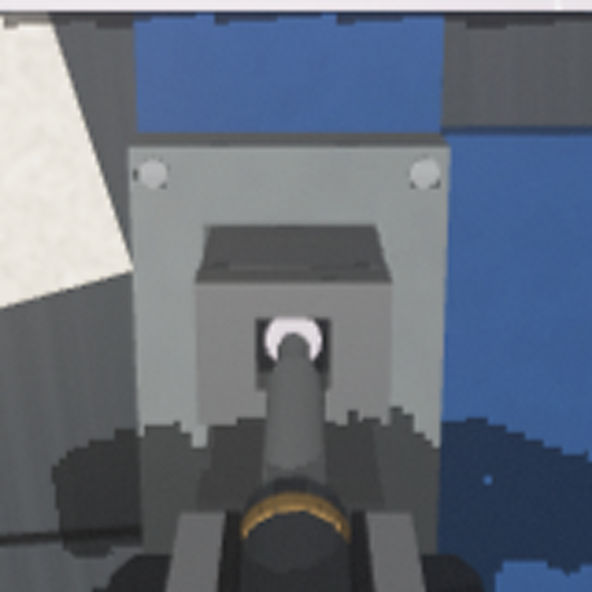

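Request:
arm_command:
  targets:
    - [[0,0,-0.01,0,0,0,0],[0,0,-0.01,0,0,0,0],[0,0.022,0,-0.001,0,0,0],[0,0.022,0,0,0,0,0],[0,0,0,0,0,0,0],[0,0,0,0,0,0,0]]

```text
time: 42.82
position: [620.1, 15.0, 172.2]
ee_rot: [[-0.081, 0.001, 0.997], [-0.997, -0.002, -0.081], [0.002, -1.0, 0.001]]
ft_force: [0.0, 1.0, -0.7]
finger_gap: 12.8
```

Run:
```python
from h import *
plan((620.4,19.1,160),-0.077)
im,_=snap('w30');cv2.imwrite('pics/w30c.png',cv2.resize(im[140:340,220:420],None,fx=3,fy=3,interpolation=cv2.INTER_CUBIC))
```

```text
{'t': 42.83, 'pos': array([620.1,  15. , 172.2]), 'd': array([-4.1, 12.2, -0. ]), 'yaw': np.float64(-0.081), 'rot': array([-0.001, -0.004,  0.002]), 'gap': 12.8, 'F': array([ 0. ,  1. , -0.7])}
```

View pics/w30c.png

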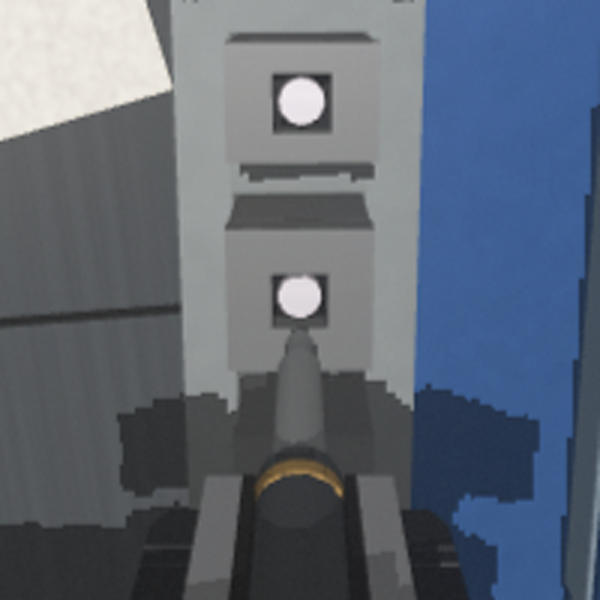

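Request:
arm_command:
  targets:
    - [[0,-0.004,0.002,0,-0.001,-0.004,0.002],[0,0,0,0,0,0,0],[0,0,0.005,0,0,0,0],[0,0,0.005,0,0,0,0],[0,0,0,0,0,0,0]]

```text
time: 43.5
position: [620.1, 21.8, 158.5]
ee_rot: [[-0.072, -0.002, 0.997], [-0.997, 0.001, -0.072], [-0.001, -1.0, -0.002]]
ft_force: [-0.1, -0.6, -1.1]
finger_gap: 12.3
```

Run:
```python
from h import *
plan((620.5,19.1,152),-0.077)
im,_=snap('w31');cv2.imwrite('pics/w31c.png',cv2.resize(im[140:340,220:420],None,fx=3,fy=3,interpolation=cv2.INTER_CUBIC))
```

```text
{'t': 43.5, 'pos': array([620.1,  21.8, 158.5]), 'd': array([2.7, 6.5, 0.6]), 'yaw': np.float64(-0.072), 'rot': array([ 0.002,  0.005, -0.001]), 'gap': 12.3, 'F': array([-0.1, -0.6, -1.1])}
```

View pics/w31c.png

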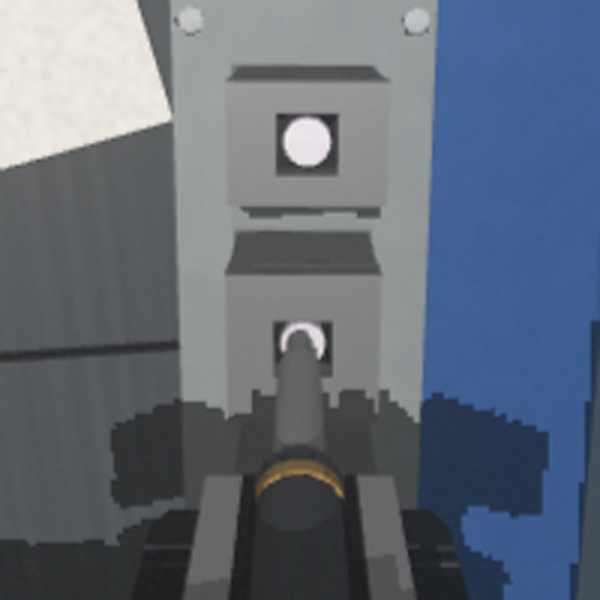

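Request:
arm_command:
  targets:
    - [[0,0.0025,0,0.0005,0.002,0.005,0],[0,0,0,0,0,0,0]]

```text
time: 43.8
position: [620.9, 18.8, 159.0]
ee_rot: [[-0.078, 0.002, 0.997], [-0.997, 0.0, -0.078], [-0.0, -1.0, 0.001]]
ft_force: [0.4, 0.2, -1.7]
finger_gap: 12.5
```

Run:
```python
from h import *
plan((620.5,19.1,152),-0.077)
```

```text
{'t': 43.8, 'pos': array([620.9,  18.8, 159. ]), 'd': array([-0.3,  7. , -0.4]), 'yaw': np.float64(-0.078), 'rot': array([-0.001, -0.001, -0.   ]), 'gap': 12.5, 'F': array([ 0.4,  0.2, -1.7])}
```

Request:
arm_command:
  targets:
    - [[0,0,0.003,0,0,0,0],[0,0,0.003,0,0,0,0],[0,0,0.002,0,0,0,0],[0,0,0.001,0,0,0,0],[0,0,0.001,0,0,0,0]]

```text
time: 44.42
position: [621.4, 18.5, 151.9]
ee_rot: [[-0.078, 0.004, 0.997], [-0.997, 0.001, -0.078], [-0.002, -1.0, 0.004]]
ft_force: [-2.9, 0.8, 5.3]
finger_gap: 12.1
```

Run:
```python
from h import *
plan((620.5,19.1,152),-0.077)
```

```text
{'t': 44.42, 'pos': array([621.4,  18.5, 151.9]), 'd': array([-0.5, -0.1, -1. ]), 'yaw': np.float64(-0.078), 'rot': array([-0.004, -0.001, -0.002]), 'gap': 12.1, 'F': array([-2.9,  0.8,  5.3])}
```

Request:
arm_command:
  targets:
    - [[0,0,0.002,0,0,0,0],[0,0,0.002,0,0,0,0]]

```text
time: 44.68
position: [621.6, 18.4, 151.6]
ee_rot: [[-0.078, 0.006, 0.997], [-0.997, 0.002, -0.078], [-0.003, -1.0, 0.005]]
ft_force: [-3.0, 0.2, 10.0]
finger_gap: 12.7
```

Run:
```python
from h import *
plan((620.5,19.1,152),-0.077)
im,_=snap('w32');cv2.imwrite('pics/w32c.png',cv2.resize(im[140:340,220:420],None,fx=3,fy=3,interpolation=cv2.INTER_CUBIC))
```

```text
{'t': 44.67, 'pos': array([621.6,  18.4, 151.6]), 'd': array([-0.6, -0.4, -1.2]), 'yaw': np.float64(-0.078), 'rot': array([-0.005, -0.001, -0.003]), 'gap': 12.7, 'F': array([-3. ,  0.2, 10. ])}
```

View pics/w32c.png

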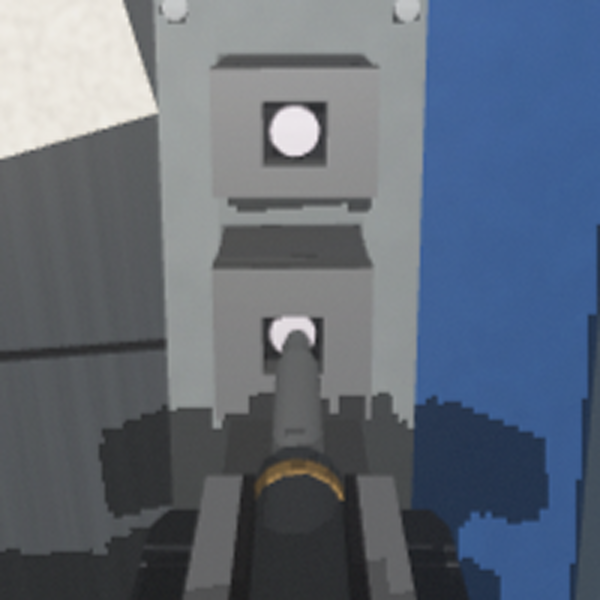

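Mod2's button is fully in: its disc is cut off by the well edge, with 10 N at the stop. On to mod3.

Request:
arm_command:
  targets:
    - [[0,0,-0.01,0,0,0,0],[0,0,-0.01,0,0,0,0],[0,0.026,0,-0.001,-0.005,0,0],[0,0.024,0,0,0,0,0],[0,0,0,0,0,0,0],[0,0,0,0,0,0,0]]

```text
time: 45.48
position: [617.6, -29.9, 173.2]
ee_rot: [[-0.075, 0.002, 0.997], [-0.997, 0.004, -0.075], [-0.005, -1.0, 0.002]]
ft_force: [-0.7, 0.2, 0.3]
finger_gap: 12.7
```

Run:
```python
from h import *
plan((616.7,-35.6,160),-0.077)
```

```text
{'t': 45.48, 'pos': array([617.6, -29.9, 173.2]), 'd': array([ 5.8, 13.2, -0.5]), 'yaw': np.float64(-0.075), 'rot': array([-0.002,  0.002, -0.005]), 'gap': 12.7, 'F': array([-0.7,  0.2,  0.3])}
```

Request:
arm_command:
  targets:
    - [[0,0.005,0.003,0,-0.002,0.002,-0.005],[0,0,0,0,0,0,0],[0,0,0,0,0,0,0],[0,0,0.004,0,0,0,0],[0,0,0,0,0,0,0]]

```text
time: 46.1
position: [617.4, -31.1, 165.0]
ee_rot: [[-0.072, -0.001, 0.997], [-0.997, 0.001, -0.072], [-0.001, -1.0, -0.001]]
ft_force: [0.2, -0.1, -0.2]
finger_gap: 12.4
```

Run:
```python
from h import *
plan((616.7,-35.6,152),-0.077)
im,_=snap('w33');cv2.imwrite('pics/w33c.png',cv2.resize(im[140:340,220:420],None,fx=3,fy=3,interpolation=cv2.INTER_CUBIC))
```

```text
{'t': 46.1, 'pos': array([617.4, -31.1, 165. ]), 'd': array([ 4.5, 13. , -0.4]), 'yaw': np.float64(-0.072), 'rot': array([ 0.001,  0.005, -0.001]), 'gap': 12.4, 'F': array([ 0.2, -0.1, -0.2])}
```

View pics/w33c.png

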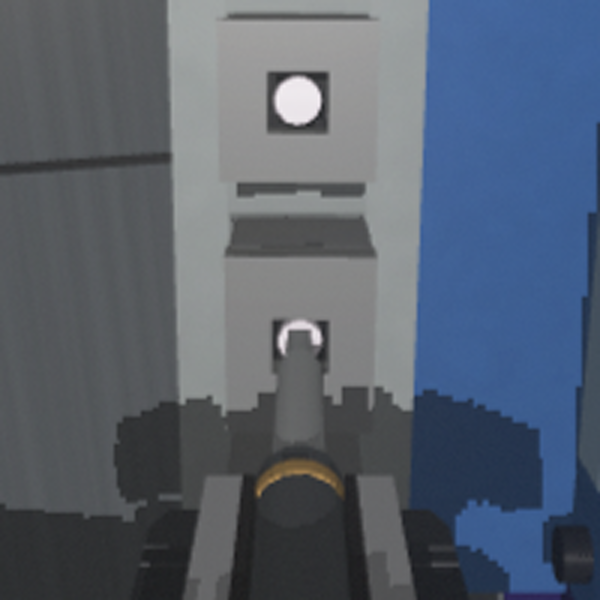

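Request:
arm_command:
  targets:
    - [[0,0.0045,0,0,0,0.005,0],[0,0,0,0,0,0,0],[0,0,0.004,0,0,0,0],[0,0,0,0,0,0,0]]

```text
time: 46.65
position: [617.3, -36.5, 161.2]
ee_rot: [[-0.078, -0.0, 0.997], [-0.997, 0.001, -0.078], [-0.001, -1.0, -0.0]]
ft_force: [0.3, 0.6, -0.9]
finger_gap: 12.3
```

Run:
```python
from h import *
plan((616.7,-35.6,152),-0.077)
im,_=snap('w34');cv2.imwrite('pics/w34c.png',cv2.resize(im[140:340,220:420],None,fx=3,fy=3,interpolation=cv2.INTER_CUBIC))
```

```text
{'t': 46.65, 'pos': array([617.3, -36.5, 161.2]), 'd': array([-0.8,  9.2, -0.7]), 'yaw': np.float64(-0.078), 'rot': array([ 0.   , -0.001, -0.001]), 'gap': 12.3, 'F': array([ 0.3,  0.6, -0.9])}
```

View pics/w34c.png

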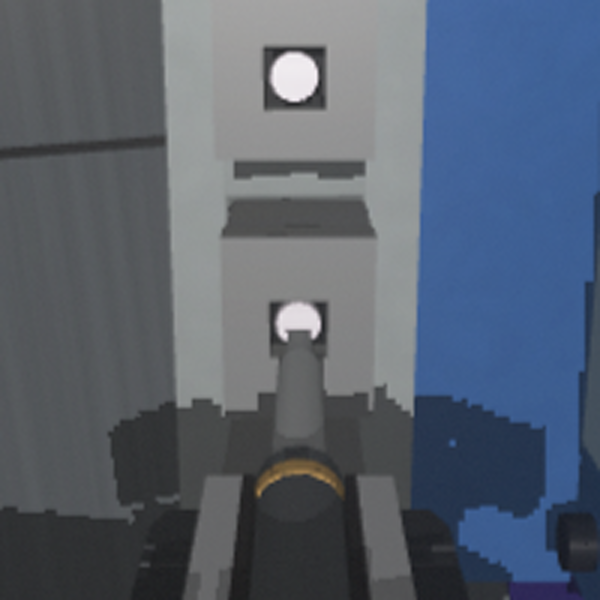

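Request:
arm_command:
  targets:
    - [[0,-0.0008,0.003,-0.0005,0,0,0],[0,0,0.003,0,0,0,0],[0,0,0.002,0,0,0,0],[0,0,0,0,0,0,0]]

```text
time: 47.2
position: [617.3, -35.4, 153.6]
ee_rot: [[-0.077, 0.001, 0.997], [-0.997, 0.001, -0.077], [-0.001, -1.0, 0.001]]
ft_force: [-0.7, -0.4, 1.7]
finger_gap: 12.6
```

Run:
```python
from h import *
plan((616.7,-35.6,152),-0.077)
```

```text
{'t': 47.2, 'pos': array([617.3, -35.4, 153.6]), 'd': array([ 0.2,  1.6, -0.6]), 'yaw': np.float64(-0.077), 'rot': array([-0.001, -0.   , -0.001]), 'gap': 12.6, 'F': array([-0.7, -0.4,  1.7])}
```

Request:
arm_command:
  targets:
    - [[0,0,0.002,0,0,0,0],[0,0,0.002,0,0,0,0],[0,0,0.002,0,0,0,0],[0,0,0.002,0,0,0,0]]

```text
time: 47.7
position: [617.7, -35.8, 151.6]
ee_rot: [[-0.077, 0.004, 0.997], [-0.997, 0.003, -0.077], [-0.003, -1.0, 0.004]]
ft_force: [-3.6, 0.9, 9.5]
finger_gap: 12.6
```

Run:
```python
from h import *
plan((616.7,-35.6,152),-0.077)
im,_=snap('w35');cv2.imwrite('pics/w35c.png',cv2.resize(im[140:340,220:420],None,fx=3,fy=3,interpolation=cv2.INTER_CUBIC))
```

```text
{'t': 47.7, 'pos': array([617.7, -35.8, 151.6]), 'd': array([-0.1, -0.4, -1. ]), 'yaw': np.float64(-0.077), 'rot': array([-0.004, -0.   , -0.003]), 'gap': 12.6, 'F': array([-3.6,  0.9,  9.5])}
```

View pics/w35c.png

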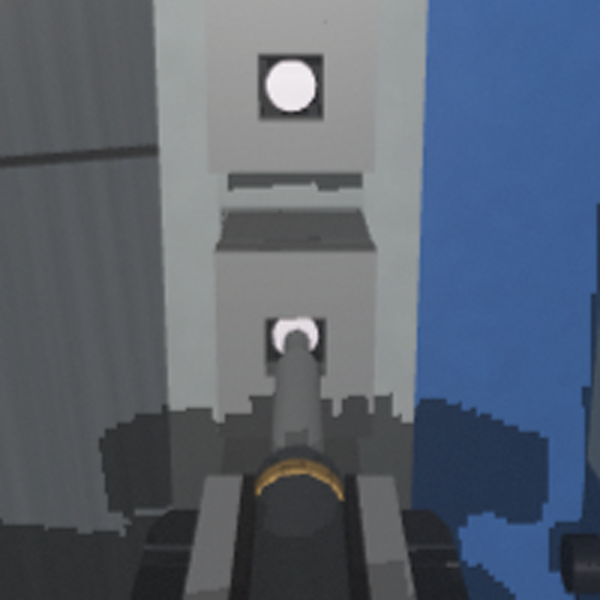

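Mod3 is pressed to its stop (9.5 N). Next is mod4 at (611.5,−97.8).

Request:
arm_command:
  targets:
    - [[0,0,-0.01,0,0,0,0],[0,0,-0.01,0,-0.004,0,-0.003],[0,0.03,0,0,0,0,0],[0,0.028,0,0,0,0,0],[0,0,0,0,0,0,0],[0,0,0,0,0,0,0]]

```text
time: 48.5
position: [614.7, -92.0, 172.8]
ee_rot: [[-0.074, 0.001, 0.997], [-0.997, 0.001, -0.074], [-0.001, -1.0, 0.001]]
ft_force: [0.3, 0.8, 0.1]
finger_gap: 12.2
```

Run:
```python
from h import *
plan((611.5,-97.7,165),-0.077)
```

```text
{'t': 48.5, 'pos': array([614.7, -92. , 172.8]), 'd': array([ 6. ,  7.8, -2.8]), 'yaw': np.float64(-0.074), 'rot': array([-0.001,  0.003, -0.001]), 'gap': 12.2, 'F': array([0.3, 0.8, 0.1])}
```

Request:
arm_command:
  targets:
    - [[0,0.006,0.004,-0.003,0,0.003,0],[0,0,0,0,0,0,0],[0,0,0.004,0,0,0,0],[0,0,0,0,0,0,0],[0,0,0,0,0,0,0]]

```text
time: 49.12
position: [611.5, -93.5, 163.5]
ee_rot: [[-0.071, 0.0, 0.997], [-0.997, 0.004, -0.071], [-0.004, -1.0, 0.0]]
ft_force: [0.6, -0.2, -0.8]
finger_gap: 12.7
```

Run:
```python
from h import *
plan((611.5,-97.7,152),-0.077)
im,_=snap('w36');cv2.imwrite('pics/w36c.png',cv2.resize(im[140:340,220:420],None,fx=3,fy=3,interpolation=cv2.INTER_CUBIC))
```

```text
{'t': 49.12, 'pos': array([611.5, -93.5, 163.5]), 'd': array([ 4.3, 11.5,  0.3]), 'yaw': np.float64(-0.071), 'rot': array([-0.   ,  0.006, -0.004]), 'gap': 12.7, 'F': array([ 0.6, -0.2, -0.8])}
```

View pics/w36c.png

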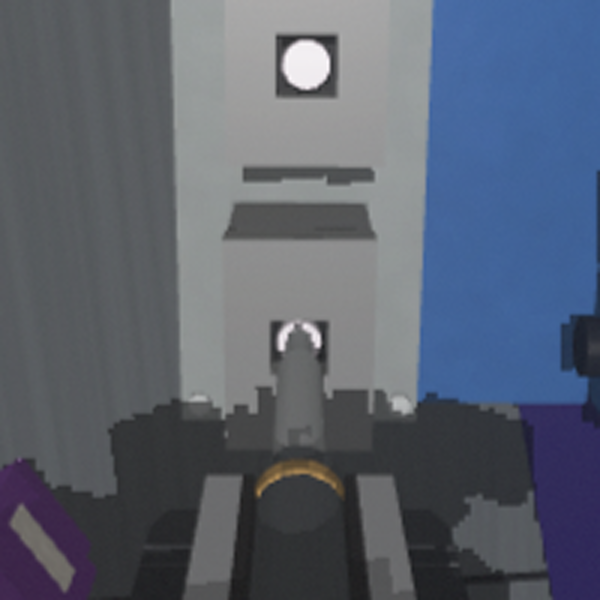

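Request:
arm_command:
  targets:
    - [[0,0.0045,0,0,0,0.006,-0.004],[0,0,0,0,0,0,0],[0,0,0.003,0,0,0,0],[0,0,0,0,0,0,0]]

```text
time: 49.68
position: [611.2, -98.6, 160.5]
ee_rot: [[-0.078, 0.0, 0.997], [-0.997, -0.001, -0.078], [0.001, -1.0, 0.0]]
ft_force: [-0.2, -0.6, -0.3]
finger_gap: 12.7
```

Run:
```python
from h import *
plan((611.5,-97.7,152),-0.077)
im,_=snap('w37');cv2.imwrite('pics/w37c.png',cv2.resize(im[140:340,220:420],None,fx=3,fy=3,interpolation=cv2.INTER_CUBIC))
```

```text
{'t': 49.67, 'pos': array([611.2, -98.6, 160.5]), 'd': array([-0.9,  8.5,  0.2]), 'yaw': np.float64(-0.078), 'rot': array([-0.   , -0.001,  0.001]), 'gap': 12.7, 'F': array([-0.2, -0.6, -0.3])}
```

View pics/w37c.png

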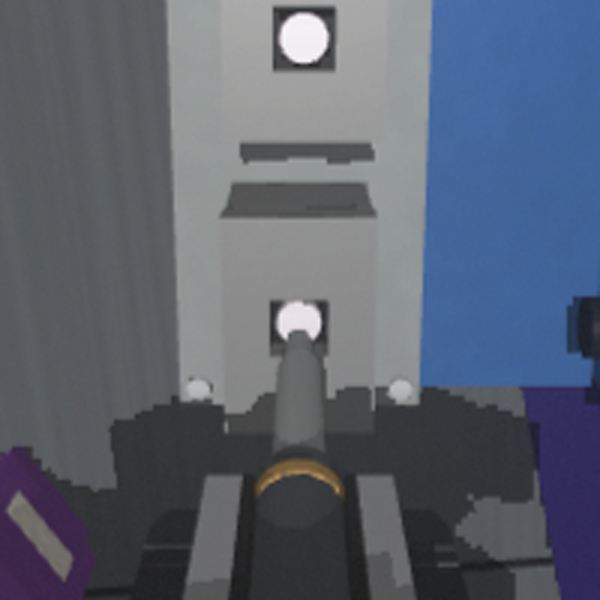

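Request:
arm_command:
  targets:
    - [[0,-0.0008,0.003,0,0,0,0],[0,0,0.003,0,0,0,0],[0,0,0.002,0,0,0,0],[0,0,0.001,0,0,0,0],[0,0,0.002,0,0,0,0],[0,0,0.002,0,0,0,0]]

```text
time: 50.48
position: [612.0, -98.1, 151.6]
ee_rot: [[-0.078, 0.003, 0.997], [-0.997, -0.0, -0.078], [0.0, -1.0, 0.003]]
ft_force: [-3.1, 1.1, 9.4]
finger_gap: 12.5
```

Run:
```python
from h import *
plan((611.5,-97.7,152),-0.077)
```

```text
{'t': 50.48, 'pos': array([612. , -98.1, 151.6]), 'd': array([-0.3, -0.4, -0.5]), 'yaw': np.float64(-0.078), 'rot': array([-0.003, -0.001,  0.   ]), 'gap': 12.5, 'F': array([-3.1,  1.1,  9.4])}
```

Request:
arm_command:
  targets:
    - [[0,0,0.002,0,0,0,0],[0,0,-0.015,0,-0.003,0,0],[0,0,-0.02,0,0,0,0],[0,0,-0.015,0,0,0,0],[0,0,0,0,0,0,0]]

```text
time: 51.1
position: [611.8, -98.2, 202.4]
ee_rot: [[-0.078, 0.001, 0.997], [-0.997, 0.001, -0.078], [-0.001, -1.0, 0.001]]
ft_force: [-0.6, 0.5, 0.0]
finger_gap: 12.4
```

Run:
```python
from h import *
plan((555.2,-306.4,190),-0.549)
cv2.imwrite('pics/top38.png',imaging.grab_frame('top')[150:280,400:540].repeat(4,0).repeat(4,1))
snap('w38')
```

```text
{'t': 51.1, 'pos': array([611.8, -98.2, 202.4]), 'd': array([212. ,  12.2, -40.3]), 'yaw': np.float64(-0.078), 'rot': array([-0.001,  0.471, -0.001]), 'gap': 12.4, 'F': array([-0.6,  0.5,  0. ])}
```

View pics/top38.png

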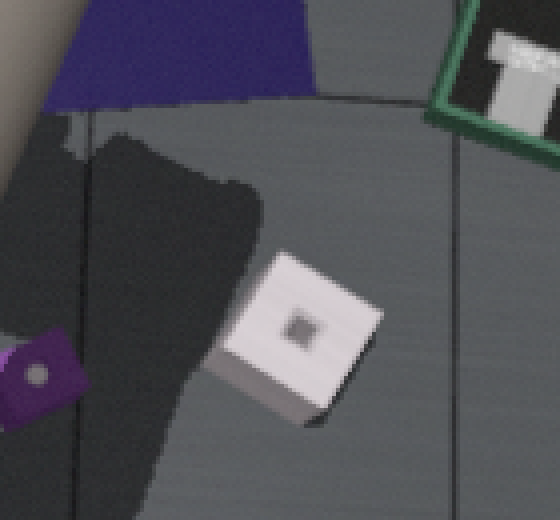

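View pics/w38.png

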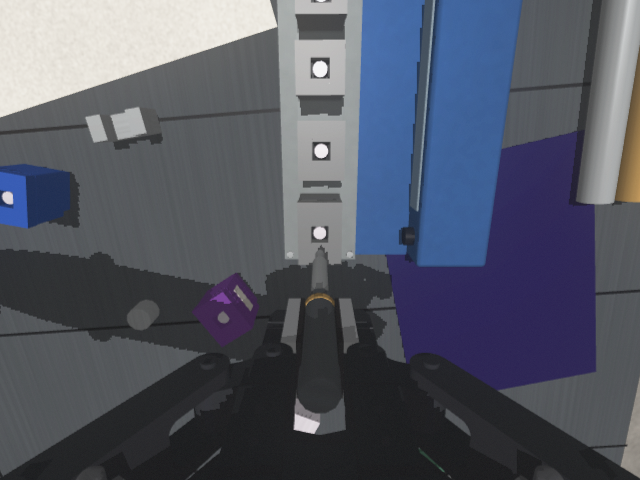

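The buttons are out, and the stand hasn't moved since the pick (corner still at crop (283,252)). Next I'll return the stylus.

Request:
arm_command:
  targets:
    - [[0,0.042,0,-0.008,0,0,0],[0,0.042,0,-0.008,0,0,0],[0,0.042,0,-0.008,0,0,0],[0,0.042,0,-0.008,0,0.157,0],[0,0.03,0,0,0,0.157,0],[0,0,0,0,0,0.157,0],[0,0,0,0,0,0,0]]

```text
time: 52.08
position: [554.3, -294.0, 190.8]
ee_rot: [[-0.531, -0.016, 0.847], [-0.847, 0.007, -0.531], [0.002, -1.0, -0.017]]
ft_force: [0.4, 0.2, -0.1]
finger_gap: 12.7
```

Run:
```python
from h import *
plan((555.2,-306.4,185),-0.549)
```

```text
{'t': 52.08, 'pos': array([ 554.3, -294. ,  190.8]), 'd': array([10.1,  5.6,  7.4]), 'yaw': np.float64(-0.56), 'rot': array([ 0.017, -0.011,  0.002]), 'gap': 12.7, 'F': array([ 0.4,  0.2, -0.1])}
```

Request:
arm_command:
  targets:
    - [[0,0.01,0.01,0.007,0.017,-0.011,0.002],[0,0,0.015,0,0,0,0],[0,0,0,0,0,0,0],[0,0,0,0,0,0,0]]

```text
time: 52.58
position: [555.4, -302.6, 162.4]
ee_rot: [[-0.512, -0.003, 0.859], [-0.859, 0.004, -0.512], [-0.002, -1.0, -0.004]]
ft_force: [-0.8, 0.5, -1.3]
finger_gap: 12.3
```

Run:
```python
from h import *
plan((555.2,-306.4,150),-0.549)
im,_=snap('w39');cv2.imwrite('pics/w39c.png',cv2.resize(im[170:320,245:395],None,fx=4,fy=4,interpolation=cv2.INTER_CUBIC))
```

```text
{'t': 52.58, 'pos': array([ 555.4, -302.6,  162.4]), 'd': array([ 3.4, 12.4,  1.8]), 'yaw': np.float64(-0.538), 'rot': array([ 0.004,  0.011, -0.002]), 'gap': 12.3, 'F': array([-0.8,  0.5, -1.3])}
```

View pics/w39c.png

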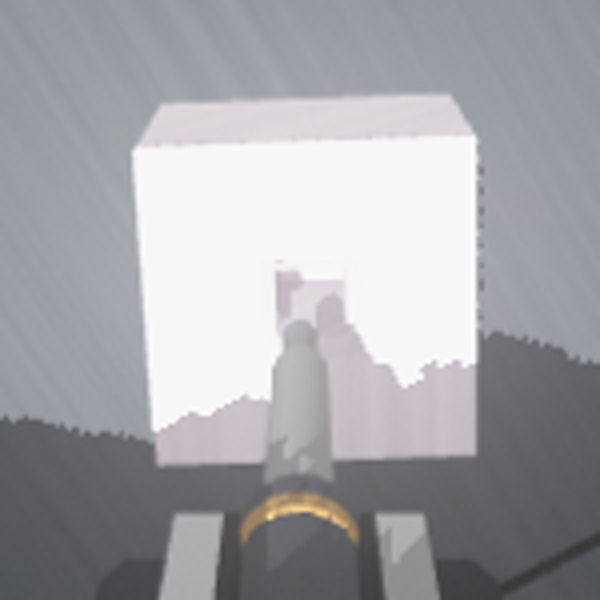

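Run:
```python
from h import *
quad('w39',[(133,149),(478,135),(476,455),(157,466)],50,(245,170,4))
_,s=load('w39');print(onz('wrist',(245+311/4,170+296/4),50,s)); held('w39',(245+301/4,170+328/4),s["position"][2]-90.2)
```

```text
C [ 555.2 -306.4   50. ] L [60.7 60.7 60.  60.5] ang [ -28.4 -119.   151.4   61.6]
[[ 556.22306518 -304.62539245   50.        ]]
held [ 555.3 -302.7   72.2] tool [ 0.4 90.2  0.4]
```

Request:
arm_command:
  targets:
    - [[0,0.0035,0,0.002,0.004,0.011,-0.002],[0,0,0,0,0,0,0],[0,0,0,0,0,0,0]]

```text
time: 53.0
position: [556.2, -306.4, 163.3]
ee_rot: [[-0.521, 0.002, 0.854], [-0.854, -0.001, -0.521], [-0.0, -1.0, 0.002]]
ft_force: [0.3, -0.2, -0.6]
finger_gap: 12.5
```

Run:
```python
from h import *
plan((555.2,-306.4,140),-0.549)
```

```text
{'t': 53.0, 'pos': array([ 556.2, -306.4,  163.3]), 'd': array([ 0.5, 23.3, -0.9]), 'yaw': np.float64(-0.548), 'rot': array([-0.002,  0.001, -0.   ]), 'gap': 12.5, 'F': array([ 0.3, -0.2, -0.6])}
```

Request:
arm_command:
  targets:
    - [[0,0,0.01,-0.0005,0,0,0],[0,0,0.01,0,0,0,0],[0,0,0.005,0,0,0,0],[0,0,0,0,0,0,0]]

```text
time: 53.5
position: [555.3, -305.8, 135.8]
ee_rot: [[-0.521, 0.0, 0.854], [-0.854, 0.0, -0.521], [-0.0, -1.0, 0.0]]
ft_force: [-0.5, -0.2, -1.2]
finger_gap: 12.2
```

Run:
```python
from h import *
plan((555.4,-306.2,98),-0.549)
im,_=snap('w40');cv2.imwrite('pics/w40c.png',cv2.resize(im[170:320,245:395],None,fx=4,fy=4,interpolation=cv2.INTER_CUBIC))
```

```text
{'t': 53.5, 'pos': array([ 555.3, -305.8,  135.8]), 'd': array([ 0.3, 37.8,  0.3]), 'yaw': np.float64(-0.548), 'rot': array([-0.   ,  0.001, -0.   ]), 'gap': 12.2, 'F': array([-0.5, -0.2, -1.2])}
```

View pics/w40c.png

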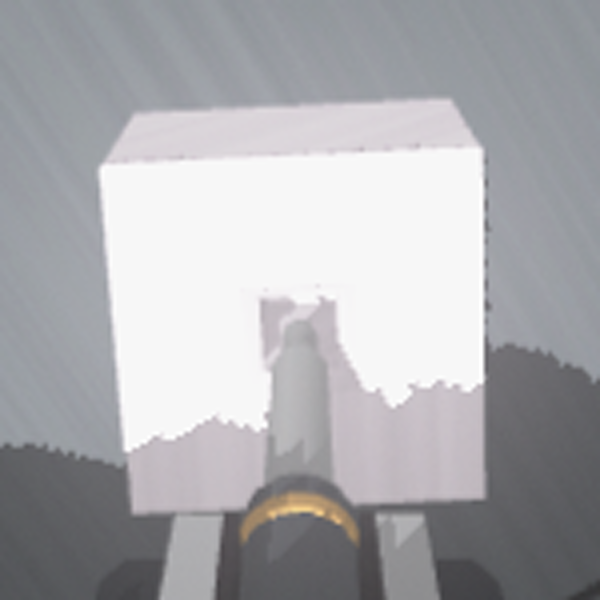

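The point is in the hole mouth and centred (301 against a hole centre of 300). I'll lower it.

Request:
arm_command:
  targets:
    - [[0,0,0.01,0,0,0,0],[0,0,0.01,0,0,0,0],[0,0,0.008,0,0,0,0],[0,0,0.004,0,0,0,0],[0,0,0,0,0,0,0]]

```text
time: 54.18
position: [555.5, -305.8, 101.7]
ee_rot: [[-0.521, 0.001, 0.854], [-0.854, 0.0, -0.521], [-0.0, -1.0, 0.0]]
ft_force: [0.4, 0.7, -1.7]
finger_gap: 12.6
```

Run:
```python
from h import *
plan((555.4,-306.2,98.2),-0.549)
```

```text
{'t': 54.17, 'pos': array([ 555.5, -305.8,  101.7]), 'd': array([0.4, 3.5, 0.1]), 'yaw': np.float64(-0.548), 'rot': array([-0.   ,  0.001, -0.   ]), 'gap': 12.6, 'F': array([ 0.4,  0.7, -1.7])}
```

Request:
arm_command:
  targets:
    - [[0,0,0.002,0,0,0,0],[0,0,0.0015,0,0,0,0],[0,0,0,0,0,0,0]]

```text
time: 54.55
position: [555.9, -306.2, 98.7]
ee_rot: [[-0.521, 0.002, 0.854], [-0.854, -0.001, -0.521], [-0.0, -1.0, 0.002]]
ft_force: [-0.5, 0.1, -0.2]
finger_gap: 12.5
```

Request:
arm_command:
  targets:
    - [[0.2,0,0,0,0,0,0],[0.5,0,0,0,0,0,0],[0.7,0,0,0,0,0,0],[0.7,0,0,0,0,0,0],[0.7,0,-0.03,0,0,0,0],[0.7,0,-0.04,0,0,0,0],[0.7,0,-0.04,0,0,0,0],[0.7,0,0,0,0,0,0]]

```text
time: 55.55
position: [555.7, -306.3, 212.1]
ee_rot: [[-0.521, 0.002, 0.854], [-0.854, -0.001, -0.521], [0.0, -1.0, 0.002]]
ft_force: [0.0, 0.1, -0.4]
finger_gap: 60.0
```

Run:
```python
from h import *
plan((500,-250,205),-0.549)
snap('w41')
```

```text
{'t': 55.55, 'pos': array([ 555.7, -306.3,  212.1]), 'd': array([-19. ,   6.9, -76.9]), 'yaw': np.float64(-0.548), 'rot': array([-0.002,  0.001,  0.   ]), 'gap': 60.0, 'F': array([ 0. ,  0.1, -0.4])}
```

View pics/w41.png

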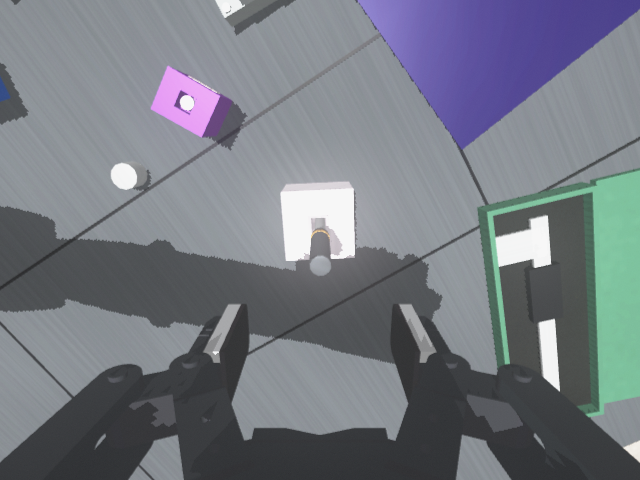

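The stylus is back in its stand and nearly upright, with its handle top at (320,265). I'll retreat and do a final check of everything.

Request:
arm_command:
  targets:
    - [[0.7,0,-0.03,-0.04,0,0,0],[0.7,-0.02,-0.02,-0.05,0,0,0],[0.7,-0.03,0,-0.05,0,0,0],[0.7,-0.03,0,-0.04,0,0,0],[0.7,0,0,0,0,0,0],[0.7,0,0,0,0,0,0]]

```text
time: 56.35
position: [436.4, -135.5, 251.9]
ee_rot: [[-0.518, -0.019, 0.855], [-0.856, 0.007, -0.518], [0.004, -1.0, -0.02]]
ft_force: [0.5, -0.2, -0.0]
finger_gap: 60.0
```

Run:
```python
from h import *
plan((555,-306,205))
t=imaging.grab_frame('top');s=imaging.grab_frame('side');snap('w42')
cv2.imwrite('pics/top42.png',cv2.resize(t[110:340,160:520],None,fx=2.2,fy=2.2,interpolation=cv2.INTER_CUBIC))
cv2.imwrite('pics/side42.png',cv2.resize(s[80:460,180:510],None,fx=1.55,fy=1.55,interpolation=cv2.INTER_CUBIC))
```

```text
{'t': 56.35, 'pos': array([ 436.4, -135.5,  251.9]), 'd': array([ 84.3,  43.5, 190.6]), 'yaw': np.float64(-0.544), 'rot': array([0.02 , 0.   , 0.004]), 'gap': 60.0, 'F': array([ 0.5, -0.2, -0. ])}
```

View pics/top42.png

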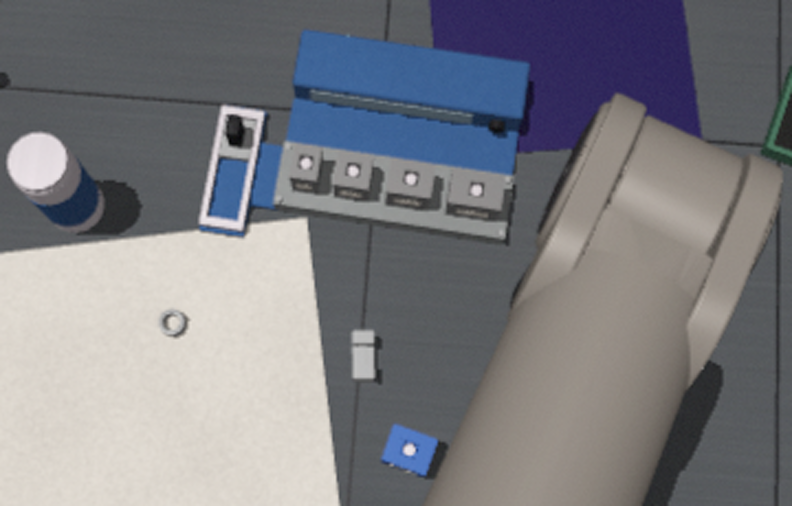

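View pics/side42.png

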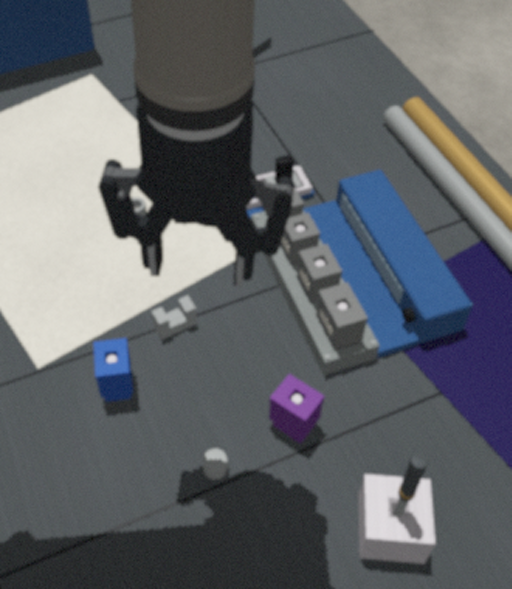

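Run:
```python
from h import *
print(onz("top",[(262.5,181.5),(160+235/2.2,110+123/2.2)],59).round(1))
im,st=load('w21');cv2.imwrite('pics/w21c.png',cv2.resize(im[185:255,250:420],None,fx=4.6,fy=4.6,interpolation=cv2.INTER_CUBIC))
```

```text
[[624.3 139.3  59. ]
 [659.  133.8  59. ]]
```

View pics/w21c.png

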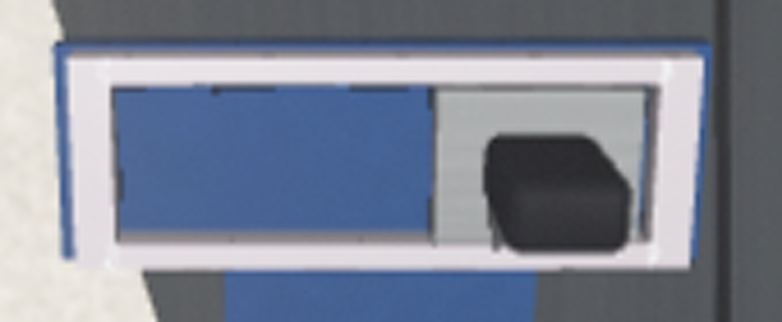

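The lock check holds up. The carriage now leaves about 61 mm free behind it and about 1 mm ahead, so the slide is at the end of its 60 mm travel. Handing in.

```bash
python3 -c "
from station import ctrl
print(ctrl.finish_job())"
```

```text
the job is handed in; nothing more can be done
None
```

The job is done and handed in at about 56 s of the 208 s allowed; no verdict came back.

- **Modules:** all four grey modules were present. Each was plugged into the bay of its own width and pushed down until it bottomed. Measured button positions were within about 1.2 mm of the bay centres.
- **Lock:** the slide is at the far end of its track. It had started partway along, so it only moved about 40 mm. About 61 mm is now free behind it and about 1 mm ahead.
- **Zero buttons:** mod1 to mod4 were pressed in that order, each to its stop with 6–10 N at the wrist. The later pictures show all four sprung back.
- **Stylus:** the stand was knocked a couple of centimetres before I picked up the stylus, so I measured it again first. The stylus is back in the hole, seated to within about 0.5 mm of its original height and close to upright.
- **Bystanders and look-alikes:** these looked undisturbed wherever I could see them. In the last pictures the arm hid the right side from the top camera, so there I relied on the side view.

The top and wrist cameras disagreed by about 2–3 mm on the rack's position. I used the wrist camera, and the insertions confirmed it. No check failed.

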